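# Clear the gift-wrapping table into a display

### The arm

A 6-joint arm with a two-finger parallel gripper is mounted at the origin on the work surface. World frame = base frame: x ahead of the robot, y to its left, z up, the work surface at z = 0. Lengths are in m, angles in rad, forces in N, time in s.
With the tool pointing down it reaches from about 0.35 to 0.975 m from the base axis. Payload 4.9 kg.
Tool frame: the origin (TCP) lies between the finger pads; the fingertips stand 22 mm ahead of it and the grasp point (between the pads) lies 3 mm ahead of it; z points along the fingers, y is the line along which they close (so a half turn about z gives the same grasp; the last joint's range is limited). The gripper opens to 85 mm and grips with 20 to 120 N. Pads are 22 mm wide; open, the fingers measure 114 mm over their backs; the gripper's body (76 mm by 85 mm) begins 54 mm behind the grasp point. The pads swing forward as they close: fully open they stand 13 mm farther back than shut.
Start: joints at [1.005, 0.053, 1.613, -0, 1.476, -0.119], TCP at [0.27, 0.564, 0.253] pointing down, gripper open.
Joint ranges: [-3.01, 3.01], [-1.01, 2.22], [0.06, 2.58], [-1.02, 4.17], [0.09, 2.62], [-3.14, 3.14]. Speed limits (rad/s): [2.57, 2.57, 3.14, 3.14, 3.14, 3.14].

### API

Orientations are given as a unit quaternion [w, x, y, z].
In Python, from plant import state, grab_frame, get_calibration, job_done, recognise, regions_of gives the robot as it stands.
- The arm moves only by the tool apply_moves, never from a script. Its argument "targets" is a list of rows, each an object with "translation": the shift along the tool's x, y, z normalised to -1 to 1, where 1 is 100 mm, a list of three; "twist": the turn about the tool's z normalised to -1 to 1, where 1 is 0.1 rad; "hand": the opening, from 0 (shut) to 1 (fully open). A call has 1 to 8 rows; each row shifts and turns the commanded pose from where the row before left it, along the tool's axes as they then stand; what a row does not reach is not made up. A row lasts 1/10 s, in which the tool goes at most 50 mm and 8.59 degrees, less where a joint would pass 70% of its speed; a pose out of reach is approached as far as the arm can. A call with a number of a shift or a turn outside -1 to 1 is refused whole. A call with a gripper value outside its range is refused whole. The fingers move at their own pace and stop on an object; the grip force is fixed at half the most. Time passes only in rows, so rows that do not move let the fingers close. It gives the time, the measured TCP pose, the force, the opening and the grip force at its end, in the units of the state.
- state(): the state, without advancing time (a new reading comes with each control period).
- grab_frame(name): name is "scene" or "top" or "wrist"; returns the picture (480x640x3 uint8, red, green, blue); there is no depth.
- get_calibration(name): a dict with "camera_matrix" (3x3 intrinsics, pixels), "pose" (4x4, takes a point from camera to world coordinates). Camera axes: x right, y up, looking along -z (the intrinsics and any distortion apply to the point x, -y, -z); pixel columns grow to the right and rows downward; lengths in m; the calibration is good to about 2 mm. A picture is of the moment at which its call begins: read the wrist's pose just before it. get_calibration takes no time and is no camera call; for the wrist camera it gives the pose at the moment of the call.
- job_done(): hands the job in; it is judged then, once.
Trained networks look in the newest picture that a camera, given by its name, has taken for a name from the list of things; names that differ only in an ending like _2 or _b are one class to them, and where a whole thing is asked for, a point or a joint stands for the part that bears it (a point fixed in the world has none). Each returns a list of dicts, best first, with "score" (0 to 1); they miss things now and then, are a little off and sometimes report something else, mostly with a low value. They report only what shows in the picture. A call takes as long as a camera call. They do not tell look-alikes from the thing itself.
- recognise(camera, query): "point" ([x, y, z] in m, in world coordinates, good to about 4 mm: the middle of the surface that is visible of it).
- regions_of(camera, query): "pixels" (480x640 bool, what is visible of it).
The state is a dict: "time": time; "joint_pos": joint angles; "joint_vel": joint speeds; "joint_efforts": joint torques, N m; "tool_pos": TCP position; "tool_rot": TCP orientation; "contact_force": force on the tool from outside, world axes, zero at the start; "ft_torque": the same for the moment, N m; "gripper_width": opening from 0.0 (shut) to 1.0 (fully open); "grasp_force": force on a finger pad.
Only numpy, scipy, OpenCV 4.12 (cv2) and the standard library are available. Lean on these libraries where they do the work, as an engineer would, in place of code of your own. Each camera call takes 0.05 s, during which the arm holds its last target. There are 200 camera calls.

### The job

Set up the gift display: move the tape dispenser off the narrow plinth into the grey tray, then build the gift boxes into one centred tower on the plinth, lengthwise along it, largest at the bottom and smallest at the top, each base lying fully on the box below. Lay every roll of paper across both rails of the sloped rack, an end cap outside each rail, and leave the other things on the table where they are.

Things in the scene. Friction and masses are not known exactly. Their poses are not given: they have to be found in the camera images.
- plinth_top (a point): narrow raised wooden display plinth, fixed: a 130 x 70 mm foot, a slim column and a top plate only 110 mm long (its x) and 44 mm wide (its y); this point is the centre of the top face, 70 mm above the table
- dispenser_c (a point): black desk tape dispenser, 100 mm long (its x), 36 mm wide (its y), 60 mm tall, upright on the plinth at first. Lower 26 mm full length; above it a 50 mm long hump of the same width, its middle 18 mm to -x of this point: pinch it there across the width. This point: middle of its footprint, 30 mm above its underside; about 0.3 kg
- tray_in (a point): grey open tray, fixed, 150 mm (its x) by 150 mm (its y) outside, 45 mm tall, walls and floor 6 mm; this point is the centre of its inner floor
- rack_mid (a point): sloped wooden roll rack, fixed: two rails 12 mm wide, 180 mm long, centred 45 mm either side of the middle, open between, run along its x and rise 10 degrees to +x. Stops on the ends stand above the rail by 32 mm (low, -x) and 20 mm (high); a roll laid across rolls down to the low stop or the roll before it. Point: midway between and along the rails, level with their top, 75 mm above the table
- box_a_c (a point): closed flat-topped gift box with grey ribbon, 184 mm long (its x), 68 mm wide (its y), 44 mm tall (its z); this point is its centre, half-way up; may be absent
- box_b_c (a point): closed flat-topped gift box with grey ribbon, 154 mm long (its x), 54 mm wide (its y), 42 mm tall (its z); this point is its centre, half-way up; may be absent
- box_c_c (a point): closed flat-topped gift box with grey ribbon, 124 mm long (its x), 40 mm wide (its y), 40 mm tall (its z); this point is its centre, half-way up; may be absent
- box_d_c (a point): closed flat-topped gift box with grey ribbon, 94 mm long (its x), 26 mm wide (its y), 40 mm tall (its z); this point is its centre, half-way up; may be absent
- roll_1_c (a point): roll of wrapping paper lying on its side: 180 mm long (its x), a 156 mm long round body of 40 mm diameter between two white six-sided end caps, each 12 mm thick and 44 mm across the flats, which keep it from rolling on the table; this point is its middle, on its axis, 22 mm above the table as it lies; may be absent
- roll_2_c (a point): roll of wrapping paper lying on its side: 180 mm long (its x), a 156 mm long round body of 40 mm diameter between two white six-sided end caps, each 12 mm thick and 44 mm across the flats, which keep it from rolling on the table; this point is its middle, on its axis, 22 mm above the table as it lies; may be absent
- roll_3_c (a point): roll of wrapping paper lying on its side: 180 mm long (its x), a 156 mm long round body of 40 mm diameter between two white six-sided end caps, each 12 mm thick and 44 mm across the flats, which keep it from rolling on the table; this point is its middle, on its axis, 22 mm above the table as it lies; may be absent
- pen_cup: white ceramic cup, 72 mm wide, 90 mm tall, a bystander to leave alone; origin at its underside
- tape_ring: clear ring of tape, 64 mm across, 24 mm tall, a bystander to leave alone; origin at its underside
- ribbon_reel: flat ribbon reel, 70 mm across, 30 mm tall, a bystander to leave alone; origin at its underside
- glue: white glue bottle, 48 mm wide, 120 mm tall, a bystander to leave alone; origin at its underside
- mug: blue mug, 80 mm wide, 90 mm tall, a bystander to leave alone; origin at its underside
- spray: aluminium can, 60 mm wide, 150 mm tall, a bystander to leave alone; origin at its underside
- notepad: white notepad, 100 x 75 x 12 mm, a bystander to leave alone; origin at its underside
There are look-alikes about, which are no part of the job. Leave any turquoise look-alike of the part that bears roll_2_c alone. What is shaped like the part that bears box_a_c but black is not meant.

How it is judged:
At the end, for the whole second after the job is handed in: Dispenser in tray. Boxes in one level tower on the plinth, larger under smaller, centres within 25 mm along and 15 mm across of the plinth's, 16 and 8 mm of the next size, 10 degrees in yaw. Rolls at rest across both rails, within 30 mm of its middle, 0.15 rad of square (x of box_a_c in the frame of plinth_top between -0.025 and 0.025 m and y of box_a_c in the frame of plinth_top between -0.015 and 0.015 m and height (world z) of each of box_a_c, box_b_c, box_c_c, box_d_c above 0.08 m and angle between each of box_a_c, box_b_c, box_c_c, box_d_c's own z axis and vertical below 0.08 rad and angle between the x axis of each of box_a_c, box_b_c, box_c_c, box_d_c and the x axis of plinth_top, either way round below 0.18 rad and linear speed of each of box_a, box_b, box_c, box_d, roll_1, roll_2, roll_3, dispenser below 0.02 m/s and x of box_b_c in the frame of plinth_top between -0.025 and 0.025 m and y of box_b_c in the frame of plinth_top between -0.015 and 0.015 m and x of box_c_c in the frame of plinth_top between -0.025 and 0.025 m and y of box_c_c in the frame of plinth_top between -0.015 and 0.015 m and x of box_d_c in the frame of plinth_top between -0.025 and 0.025 m and y of box_d_c in the frame of plinth_top between -0.015 and 0.015 m and z of each of box_b_c, box_c_c, box_d_c in the frame of box_a_c above 0.03 m and x of box_b_c in the frame of box_a_c between -0.016 and 0.016 m and y of box_b_c in the frame of box_a_c between -0.008 and 0.008 m and x of box_c_c in the frame of box_a_c between -0.032 and 0.032 m and y of box_c_c in the frame of box_a_c between -0.016 and 0.016 m and x of box_d_c in the frame of box_a_c between -0.048 and 0.048 m and y of box_d_c in the frame of box_a_c between -0.016 and 0.016 m and z of each of box_c_c, box_d_c in the frame of box_b_c above 0.03 m and x of box_c_c in the frame of box_b_c between -0.016 and 0.016 m and y of box_c_c in the frame of box_b_c between -0.008 and 0.008 m and x of box_d_c in the frame of box_b_c between -0.032 and 0.032 m and y of box_d_c in the frame of box_b_c between -0.016 and 0.016 m and z of box_d_c in the frame of box_c_c above 0.03 m and x of box_d_c in the frame of box_c_c between -0.016 and 0.016 m and y of box_d_c in the frame of box_c_c between -0.008 and 0.008 m and x of roll_1_c in the frame of rack_mid between -0.095 and 0.095 m and y of roll_1_c in the frame of rack_mid between -0.03 and 0.03 m and height (world z) of each of roll_1_c, roll_2_c, roll_3_c above 0.07 m and angle between the x axis of each of roll_1_c, roll_2_c, roll_3_c and the y axis of rack_mid, either way round below 0.15 rad and contact force between each of roll_1, roll_2, roll_3 and rack above 0.2 N and x of roll_2_c in the frame of rack_mid between -0.095 and 0.095 m and y of roll_2_c in the frame of rack_mid between -0.03 and 0.03 m and x of roll_3_c in the frame of rack_mid between -0.095 and 0.095 m and y of roll_3_c in the frame of rack_mid between -0.03 and 0.03 m and x of dispenser_c in the frame of tray_in between -0.07 and 0.07 m and y of dispenser_c in the frame of tray_in between -0.07 and 0.07 m and height (world z) of dispenser_c below 0.06 m); the robot touches nothing.
It fails at once if a bystander is pushed more than 40 mm or tipped over (distance of any of pen_cup, tape_ring, ribbon_reel, glue, mug, spray, notepad from where it was at the start of the episode above 0.04 m or angle between any of pen_cup, tape_ring, ribbon_reel, glue, mug, spray, notepad's own z axis and vertical above 0.6 rad).
Of box_a, box_b, box_c, box_d only 3 to 4 are there at a start; the rules pass over those that are not, and their reading is None.
Of roll_1, roll_2, roll_3 only 2 to 3 are there at a start; the rules pass over those that are not, and their reading is None.
At some moment in a run one of roll_1, roll_2, roll_3 may be knocked a few centimetres aside while the robot is not near it.
Once in a run the grip may slacken for a moment while it holds something.
It also fails if it takes over 210 s, if anything falls off the work surface, if the arm or the gripper's body presses on something with over 40 N, if the wrist force passes 120 N, or if a joint passes its speed limit or range.

## Working session

There is one attempt and no reset: what is moved stays moved. The work goes in short steps, Python scripts to look and compute and a tool call to move; the robot and the scene stay as the last step left them, time stands still between calls to the robot, and variables do not carry over. Pictures are saved under pics/ and viewed, at most 14 in all, crops included, and the job is handed in when it is done.

Besides the shell and the picture viewer there is one more tool, called after "Request:" as name(argument=value, ...) on one line, values as JSON. apply_moves: Moves the arm, as the interface text tells. Its arguments: {"type":"object","properties":{"targets":{"type":"array"}},"required":["targets"]}

```bash
ls; mkdir -p pics; python3 - <<'E'
from plant import *
import cv2,numpy as np
for n in ["scene","top"]:
    f=grab_frame(n); cv2.imwrite(f"pics/{n}0.png",f[:,:,::-1])
    c=get_calibration(n); print(n,np.round(c["camera_matrix"],1).tolist(),np.round(c["pose"],3).tolist())
    for q in ["plinth_top","dispenser_c","tray_in","rack_mid","box_a_c","box_b_c","box_c_c","box_d_c","roll_1_c","pen_cup","tape_ring","ribbon_reel","glue","mug","spray","notepad"]:
        print(q,[(np.round(r["point"],3).tolist(),round(r["score"],2)) for r in recognise(n,q)])
print(state())
E
```

```text
pics
scene [[583.2, 0.0, 319.0], [0.0, 583.2, 238.2], [0.0, 0.0, 1.0]] [[0.754, -0.558, 0.346, 1.074], [0.657, 0.643, -0.394, -0.578], [-0.002, 0.524, 0.852, 1.465], [0.0, 0.0, 0.0, 1.0]]
plinth_top [([0.673, 0.057, 0.018], 0.74)]
dispenser_c [([0.666, 0.058, 0.113], 0.57)]
tray_in [([0.398, 0.428, 0.007], 0.76)]
rack_mid [([0.555, -0.387, 0.011], 0.77), ([0.741, 0.31, 0.075], 0.74)]
box_a_c [([0.193, 0.283, 0.04], 0.73), ([0.458, 0.069, 0.046], 0.65), ([0.675, 0.06, 0.02], 0.36)]
box_b_c [([0.429, -0.17, 0.04], 0.81)]
box_c_c [([0.436, 0.188, 0.037], 0.68)]
box_d_c []
roll_1_c []
pen_cup [([0.275, -0.354, 0.059], 0.81)]
tape_ring [([0.384, -0.305, 0.024], 0.84)]
ribbon_reel [([0.756, 0.159, 0.027], 0.95)]
glue [([0.742, 0.31, 0.075], 0.73)]
mug [([0.333, -0.44, 0.046], 0.86)]
spray [([0.501, 0.552, 0.103], 0.62), ([0.614, 0.367, 0.037], 0.17)]
notepad [([0.794, 0.031, 0.009], 0.87), ([0.434, 0.187, 0.036], 0.67), ([0.274, -0.354, 0.059], 0.53)]
top [[520.2, 0.0, 320.5], [0.0, 520.2, 246.8], [0.0, 0.0, 1.0]] [[-0.011, 0.991, -0.137, 0.286], [-1.0, -0.013, -0.009, 0.044], [-0.011, 0.1
[... 916 characters left out ...]
'joint_pos': array([ 1.00497112e+00,  5.27173481e-02,  1.61290721e+00,  2.21226617e-05,
        1.47596565e+00, -1.19020961e-01]), 'joint_vel': array([-0.00040523, -0.00129935,  0.00037822, -0.00080576, -0.00198353,
        0.00154622]), 'joint_efforts': array([ 4.43998852e-04, -3.93674934e+01, -3.70450544e+01, -1.45557547e-04,
        5.76505226e-04,  4.77528150e-07]), 'tool_pos': array([0.27005347, 0.56363226, 0.2532885 ]), 'tool_rot': array([-9.96065806e-06,  2.21549500e-01,  9.75149126e-01,  4.85228020e-06]), 'contact_force': array([ 0.08298952, -0.17617636,  0.23258254]), 'ft_torque': array([ 0.02853933, -0.01402404, -0.04505983]), 'grasp_force': 0.0, 'gripper_width': 1.003215587485292}
```

View pics/top0.png

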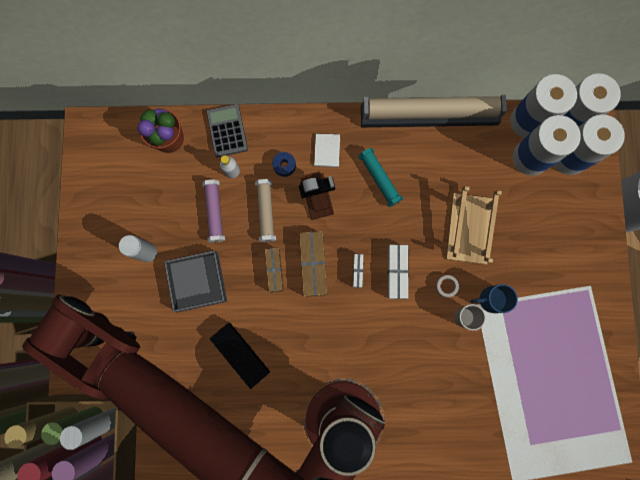

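View pics/scene0.png

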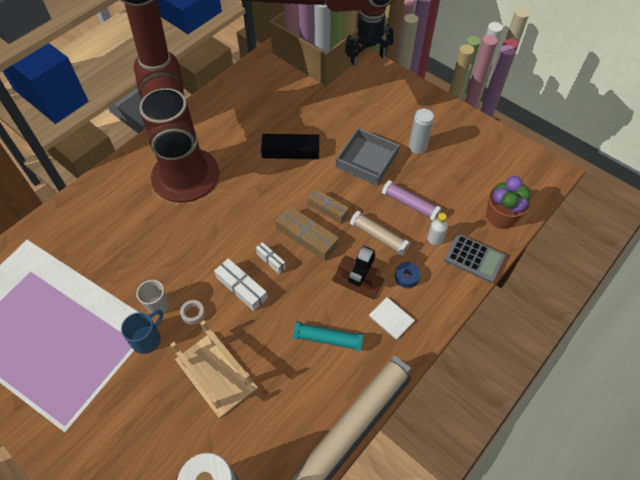

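The top view shows these things:
- **Boxes:** brown box_a (313,264), brown box_c (274,270), white box_d (358,270) and white box_b (398,272). The black one at (240,355) is the look-alike.
- **Rolls:** purple (214,210) and beige (265,210). The turquoise one at (380,177) is the look-alike, so two real rolls are present.
- **Fixed things:** rack (473,225), tray (196,281), plinth with dispenser (318,195).

I'll enlarge the unclear parts.

```bash
cat > h.py <<'E'
from plant import *
import numpy as np, cv2
from scipy.spatial.transform import Rotation as Ro
def cal(n):
    c=get_calibration(n); return np.array(c["camera_matrix"]),np.array(c["pose"])
def plane(n,px,z,c=None):
    K,P=c or cal(n); px=np.asarray(px,float).reshape(-1,2)
    d=np.c_[(px[:,0]-K[0,2])/K[0,0],-(px[:,1]-K[1,2])/K[1,1],-np.ones(len(px))]@P[:3,:3].T
    o=P[:3,3]; return o+d*((z-o[2])/d[:,2])[:,None]
def proj(n,p,c=None):
    K,P=c or cal(n); q=(np.asarray(p,float).reshape(-1,3)-P[:3,3])@P[:3,:3]
    return np.c_[K[0,0]*q[:,0]/-q[:,2]+K[0,2],K[1,1]*-q[:,1]/-q[:,2]+K[1,2]]
def rect(mask,n,z,c=None):
    cs,_=cv2.findContours(mask.astype(np.uint8),cv2.RETR_EXTERNAL,cv2.CHAIN_APPROX_NONE)
    k=max(cs,key=cv2.contourArea)[:,0]; w=plane(n,k,z,c)[:,:2]
    (x,y),(a,b),t=cv2.minAreaRect((w*1000).astype(np.float32))
    if a<b:a,b,t=b,a,t+90
    return np.round([x/1000,y/1000],4).tolist(),round(a),round(b),round((t+90)%180-90,1)
def tool():
    s=state(); q=s["tool_rot"]; R=Ro.from_quat([q[1],q[2],q[3],q[0]]).as_matrix(); return np.array(s["tool_pos"]),R
def go(x,y,z,lng=None):
    """lng: world angle (deg) of the object's long axis = tool x axis wanted. prints total shift (units of 100mm, in tool axes BEFORE and AFTER turning) and twist"""
    p,R=tool(); d=np.array([x,y,z])-p; tx=np.degrees(np.arctan2(R[1,0],R[0,0])); tw=0
    if lng is not None:
        tw=((lng-tx)+90)%180-90
    R2=R@Ro.from_euler('z',-tw,degrees=True).as_matrix()
    print("tcp",p.round(4),"toolx",round(tx,1),"tilt",R[2,2].round(4),"| before-turn",(R.T@d*10).round(3),"after-turn",(R2.T@d*10).round(3),"twist sum",round(-np.radians(tw)*10,2))
E
python3 - <<'E'
from h import *
f=grab_frame("top"); g=grab_frame("scene")
T=[cv2.resize(a,(400,300),interpolation=cv2.INTER_CUBIC) for a in (f[160:235,270:370],f[175:280,405:545],g[230:305,320:420],g[310:430,150:310])]
cv2.imwrite("pics/crop1.png",np.vstack([np.hstack(T[:2]),np.hstack(T[2:])])[:,:,::-1])
grab_frame("top")
for q,z in [("box_a_c",.044),("box_b_c",.042),("box_c_c",.04),("box_d_c",.04),("roll_1_c",.03),("dispenser_c",.13),("rack_mid",.075),("tray_in",.045)]:
    for r in regions_of("top",q):
        m=r["pixels"]; v,u=np.nonzero(m); print(q,round(r["score"],2),(int(u.mean()),int(v.mean())),rect(m,"top",z))
E
```

```text
box_a_c 0.97 (312, 263) ([0.4454, 0.0802], 185, 68, 3.3)
box_a_c 0.61 (239, 354) ([0.1882, 0.2902], 184, 76, 39.8)
box_a_c 0.53 (327, 149) ([0.7833, 0.0355], 99, 72, -4.0)
box_b_c 0.61 (397, 271) ([0.4185, -0.1632], 159, 61, -1.7)
box_c_c 0.9 (273, 269) ([0.4287, 0.193], 126, 43, 5.9)
box_c_c 0.27 (228, 165) ([0.7407, 0.3285], 77, 47, 38.1)
dispenser_c 0.8 (316, 185) ([0.6527, 0.0659], 98, 50, -82.5)
dispenser_c 0.17 (265, 209) ([0.5865, 0.2083], 178, 47, 3.2)
rack_mid 0.62 (471, 226) ([0.5475, -0.3737], 215, 132, -10.0)
tray_in 0.88 (195, 281) ([0.3985, 0.4189], 157, 153, -78.1)
```

View pics/crop1.png

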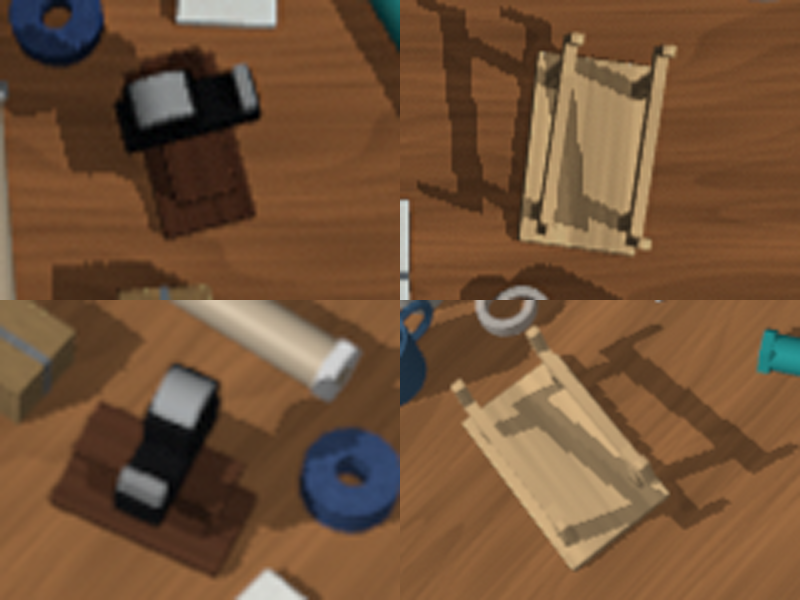

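Left tiles: the dispenser lies across the plinth with its hump towards +y, at about (310,185) in the top picture, and the plinth is yawed about +8°. Right tiles: the rack rises towards +x, so its low stop is on the tape-ring side. I'll go above the dispenser.

```bash
python3 - <<'E'
from h import *
print(plane("top",[[310.5,184.5],[331,181.5]],.13).round(3), plane("top",[[331,181.5]],.11).round(3))
print("plinth foot corners",plane("top",[[270+160/4,160+238/4],[270+254/4,160+215/4]],.01).round(3))
b=np.array([[540,55],[650,65],[635,252],[520,240]])-[400,0]; px=b/[400/140,300/105]+[405,175]; print("rack base",plane("top",px,.008).round(3))
go(.63,.09,.30,97.5)
E
```

```text
[[0.655 0.082 0.13 ]
 [0.663 0.025 0.13 ]] [[0.668 0.025 0.11 ]]
plinth foot corners [[0.579 0.088 0.01 ]
 [0.596 0.018 0.01 ]]
rack base [[ 0.651 -0.344  0.008]
 [ 0.639 -0.458  0.008]
 [ 0.442 -0.432  0.008]
 [ 0.456 -0.314  0.008]]
tcp [0.27   0.5636 0.2533] toolx 154.4 tilt -1.0 | before-turn [-5.293 -2.716 -0.467] after-turn [-5.166  2.951 -0.467] twist sum 9.93
```

Request:
apply_moves(targets=[{"translation": [0, 0, -0.1], "twist": 1, "hand": 1}, {"translation": [0, 0, -0.1], "twist": 1, "hand": 1}, {"translation": [0, 0, -0.1], "twist": 1, "hand": 1}, {"translation": [0, 0, -0.1], "twist": 1, "hand": 1}, {"translation": [0, 0, -0.1], "twist": 1, "hand": 1}, {"translation": [0, 0, 0], "twist": 1, "hand": 1}, {"translation": [0, 0, 0], "twist": 1, "hand": 1}, {"translation": [0, 0, 0], "twist": 1, "hand": 1}])

```text
time: 3.05
tool_pos: [0.27, 0.5637, 0.3034]
tool_rot: [-0.0, 0.585, 0.811, 0.0]
contact_force: [0.5, -0.7, -0.1]
gripper_width: 1.001
grasp_force: 0.0
```

Request:
apply_moves(targets=[{"translation": [0, 0, 0], "twist": 1, "hand": 1}, {"translation": [0, 0, 0], "twist": 0.93, "hand": 1}, {"translation": [-0.4, 0.23, 0], "twist": 0, "hand": 1}, {"translation": [-0.4, 0.23, 0], "twist": 0, "hand": 1}, {"translation": [-0.4, 0.23, 0], "twist": 0, "hand": 1}, {"translation": [-0.4, 0.23, 0], "twist": 0, "hand": 1}, {"translation": [-0.4, 0.23, 0], "twist": 0, "hand": 1}, {"translation": [-0.4, 0.23, 0], "twist": 0, "hand": 1}])

```text
time: 3.85
tool_pos: [0.439, 0.3421, 0.3035]
tool_rot: [0.0, 0.659, 0.752, 0.0]
contact_force: [1.1, 0.5, -0.2]
gripper_width: 1.001
grasp_force: 0.0
```

Request:
apply_moves(targets=[{"translation": [-0.4, 0.23, 0], "twist": 0, "hand": 1}, {"translation": [-0.4, 0.23, 0], "twist": 0, "hand": 1}, {"translation": [-0.4, 0.23, 0], "twist": 0, "hand": 1}, {"translation": [-0.4, 0.23, 0], "twist": 0, "hand": 1}, {"translation": [-0.4, 0.23, 0], "twist": 0, "hand": 1}, {"translation": [0, 0, 0], "twist": 0, "hand": 1}, {"translation": [0, 0, 0], "twist": 0, "hand": 1}])

```text
time: 4.55
tool_pos: [0.5786, 0.1597, 0.303]
tool_rot: [-0.0, 0.66, 0.751, -0.0]
contact_force: [-1.0, 0.3, 0.5]
gripper_width: 0.999
grasp_force: 0.0
```

```bash
python3 - <<'E'
from h import *
c=cal("wrist"); f=grab_frame("wrist"); cv2.imwrite("pics/w1.png",f[:,:,::-1])
print(c[0].round(1).tolist(),c[1].round(3).tolist()); p,R=tool(); print(p,R.round(3).tolist())
print("camera in tool",(R.T@(c[1][:3,3]-p)).round(4))
E
```

```text
[[404.2, 0.0, 320.3], [0.0, 404.2, 242.7], [0.0, 0.0, 1.0]] [[0.992, -0.125, -0.034, 0.57], [0.129, 0.956, 0.265, 0.227], [-0.001, -0.267, 0.964, 0.423], [0.0, 0.0, 0.0, 1.0]]
[0.57815848 0.160577   0.30315073] [[-0.13, 0.991, -0.001], [0.991, 0.13, 0.0], [0.0, -0.001, -1.0]]
camera in tool [ 6.7e-02  1.0e-04 -1.2e-01]
```

View pics/w1.png

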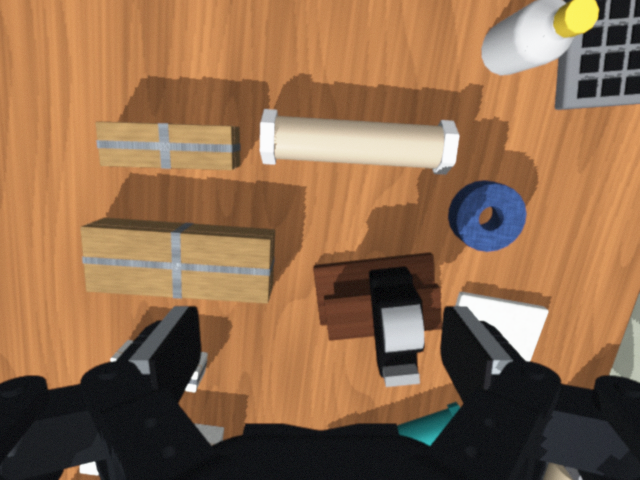

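The wrist view shows the dispenser at (395,325), its silver hump top at (403,328) and the plinth under it. Box_c is at (168,146), box_a at (178,262) and the beige roll at (357,142).

```bash
python3 - <<'E'
from h import *
print(plane("wrist",[[384,308],[418,305],[386,350],[422,348],[403,328]],.13).round(3))
print(plane("wrist",[[370,270],[407,268]],.10).round(3),plane("wrist",[[386,386],[419,384]],.09).round(3))
print("plinth foot",plane("wrist",[[315,266],[432,254],[330,339],[440,325]],.01).round(3))
go(.65,.086,.15,97.5)
E
```

```text
[[0.636 0.101 0.13 ]
 [0.662 0.107 0.13 ]
 [0.644 0.065 0.13 ]
 [0.673 0.07  0.13 ]
 [0.654 0.086 0.13 ]]
[[0.625 0.121 0.1  ]
 [0.656 0.127 0.1  ]] [[0.661 0.005 0.09 ]
 [0.692 0.011 0.09 ]]
plinth foot [[0.582 0.088 0.01 ]
 [0.704 0.118 0.01 ]
 [0.61  0.003 0.01 ]
 [0.73  0.037 0.01 ]]
tcp [0.5782 0.1606 0.3032] toolx 97.5 tilt -1.0 | before-turn [-0.834  0.616  1.531] after-turn [-0.834  0.616  1.531] twist sum -0.0
```

```bash
python3 - <<'E'
from h import *
go(.6537,.0845,.113,104)
E
```

```text
tcp [0.5782 0.1606 0.3032] toolx 97.5 tilt -1.0 | before-turn [-0.854  0.651  1.901] after-turn [-0.922  0.55   1.901] twist sum -1.14
```

Request:
apply_moves(targets=[{"translation": [0, 0, 0], "twist": -0.57, "hand": 1}, {"translation": [0, 0, 0], "twist": -0.57, "hand": 1}, {"translation": [-0.307, 0.183, 0.1], "twist": 0, "hand": 1}, {"translation": [-0.307, 0.183, 0.1], "twist": 0, "hand": 1}, {"translation": [-0.308, 0.184, 0.1], "twist": 0, "hand": 1}, {"translation": [0, 0, 0.3], "twist": 0, "hand": 1}, {"translation": [0, 0, 0.3], "twist": 0, "hand": 1}, {"translation": [0, 0, 0.3], "twist": 0, "hand": 1}])

```text
time: 5.4
tool_pos: [0.6537, 0.086, 0.1826]
tool_rot: [0.0, 0.615, 0.789, 0.0]
contact_force: [0.9, -0.2, -0.3]
gripper_width: 1.004
grasp_force: 0.0
```

```bash
python3 - <<'E'
from h import *
f=grab_frame("wrist"); cv2.imwrite("pics/w2.png",f[:,:,::-1])
go(.6537,.0845,.113,104)
E
```

```text
tcp [0.6504 0.086  0.1757] toolx 104.2 tilt -1.0 | before-turn [-0.024  0.035  0.627] after-turn [-0.024  0.035  0.627] twist sum 0.03
```

View pics/w2.png

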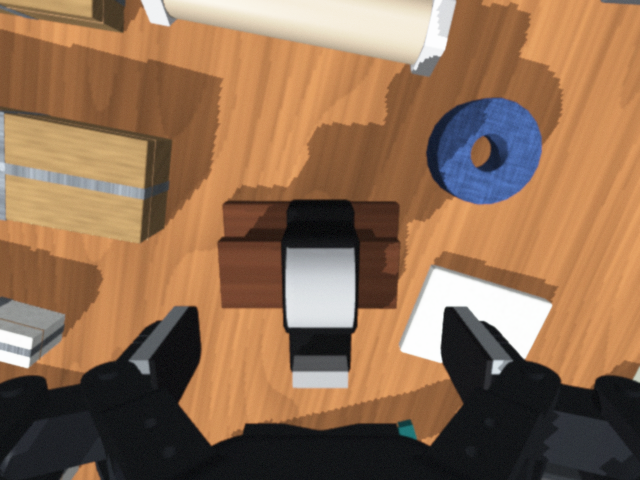

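The dispenser is centred at (320,290) between the fingers and square to them. The plinth plate runs from (219,239) to (399,307). I'll descend and grip.

```bash
python3 - <<'E'
from h import *
q=plane("wrist",[[219,239],[400,239],[222,307],[397,307]],.07); print(q.round(4),q.mean(0).round(4),np.linalg.norm(q[0]-q[1]),np.linalg.norm(q[0]-q[2]))
E
```

```text
[[0.5902 0.0787 0.07  ]
 [0.6917 0.1046 0.07  ]
 [0.5997 0.037  0.07  ]
 [0.7025 0.0635 0.07  ]] [0.6461 0.071  0.07  ] 0.10473848651804663 0.0427691662101984
```

Request:
apply_moves(targets=[{"translation": [0, 0, 0.31], "twist": 0, "hand": 1}, {"translation": [0, 0, 0.31], "twist": 0, "hand": 1}, {"translation": [0, 0, 0], "twist": 0, "hand": 0}, {"translation": [0, 0, 0], "twist": 0, "hand": 0}, {"translation": [0, 0, 0], "twist": 0, "hand": 0}, {"translation": [0, 0, 0], "twist": 0, "hand": 0}, {"translation": [0, 0, 0], "twist": 0, "hand": 0}, {"translation": [0, 0, 0], "twist": 0, "hand": 0}])

```text
time: 6.25
tool_pos: [0.6557, 0.0848, 0.1247]
tool_rot: [0.002, 0.615, 0.788, 0.002]
contact_force: [-0.7, 2.0, 6.4]
gripper_width: 0.41
grasp_force: 61.1
```

```bash
python3 - <<'E'
from h import *
s=state(); print(s["gripper_width"],s["grasp_force"]); go(.39,.41,.29,104); go(.39,.41,.29,90-78+0); 
E
```

```text
0.40976114968682353 61.06876730918884
tcp [0.6557 0.0848 0.1247] toolx 104.0 tilt -1.0 | before-turn [ 3.799 -1.78  -1.663] after-turn [ 3.798 -1.784 -1.663] twist sum 0.01
tcp [0.6557 0.0848 0.1247] toolx 104.0 tilt -1.0 | before-turn [ 3.799 -1.78  -1.663] after-turn [ 1.915  3.733 -1.663] twist sum -15.35
```

Request:
apply_moves(targets=[{"translation": [0, 0, -0.3], "twist": 0, "hand": 0}, {"translation": [0, 0, -0.3], "twist": 0, "hand": 0}, {"translation": [0, 0, -0.3], "twist": 0, "hand": 0}, {"translation": [0.3, -0.12, -0.3], "twist": 0, "hand": 0}, {"translation": [0.35, -0.14, 0], "twist": 0, "hand": 0}, {"translation": [0.4, -0.165, 0], "twist": 0, "hand": 0}, {"translation": [0.4, -0.165, 0], "twist": 0, "hand": 0}, {"translation": [0.4, -0.165, 0], "twist": 0, "hand": 0}])

```text
time: 7.05
tool_pos: [0.5346, 0.2464, 0.2413]
tool_rot: [-0.0, 0.616, 0.788, 0.0]
contact_force: [0.9, -0.0, -3.9]
gripper_width: 0.41
grasp_force: 60.9
```

Request:
apply_moves(targets=[{"translation": [0.4, -0.165, 0], "twist": 0, "hand": 0}, {"translation": [0.4, -0.165, 0], "twist": 0, "hand": 0}, {"translation": [0.4, -0.165, 0], "twist": 0, "hand": 0}, {"translation": [0.4, -0.165, 0], "twist": 0, "hand": 0}, {"translation": [0.3, -0.14, 0], "twist": 0, "hand": 0}, {"translation": [0.2, -0.1, 0], "twist": 0, "hand": 0}, {"translation": [0, 0, 0], "twist": 0, "hand": 0}, {"translation": [0, 0, 0], "twist": 0, "hand": 0}])

```text
time: 7.85
tool_pos: [0.3974, 0.4273, 0.2412]
tool_rot: [0.0, 0.615, 0.789, -0.0]
contact_force: [0.5, -0.0, -2.7]
gripper_width: 0.406
grasp_force: 60.7
```

```bash
python3 - <<'E'
from h import *
f=grab_frame("wrist"); cv2.imwrite("pics/w3.png",f[:,:,::-1])
s=state(); print(s["gripper_width"],s["grasp_force"]); go(.394,.44,.064,104)
f=grab_frame("scene"); K=cal("scene")
for q in ["plinth_top","tray_in"]: print(q,[np.round(r["point"],3).tolist() for r in recognise("wrist",q)])
for n in ["scene","top"]:
    f=grab_frame(n)
    for q in ["plinth_top","roll_1_c"]: print(n,q,[(np.round(r["point"],3).tolist(),round(r["score"],2)) for r in recognise(n,q)])
    cv2.imwrite(f"pics/{n}3.png",f[:,:,::-1])
E
```

```text
0.4081570296457131 60.73889136314392
tcp [0.3979 0.4269 0.2412] toolx 104.0 tilt -1.0 | before-turn [ 0.138 -0.006  1.772] after-turn [ 0.138 -0.007  1.772] twist sum 0.0
plinth_top []
tray_in [[0.388, 0.445, 0.001]]
scene plinth_top [([0.658, 0.06, 0.045], 0.66), ([0.615, 0.367, 0.038], 0.64)]
scene roll_1_c []
top plinth_top [([0.641, 0.068, 0.069], 0.84)]
top roll_1_c [([0.55, -0.388, 0.01], 0.58)]
```

View pics/w3.png

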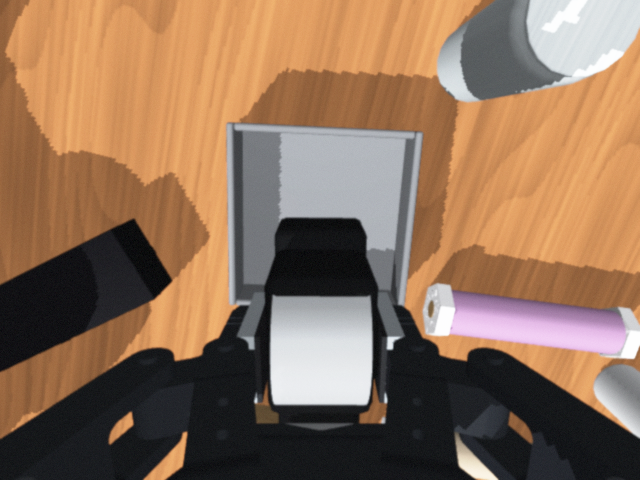

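```bash
python3 - <<'E'
from h import *
q=plane("wrist",[[230,124],[421,133],[231,303],[404,306]],.045); print(q.round(4),q.mean(0).round(4))
E
```

```text
[[0.3142 0.4812 0.045 ]
 [0.4554 0.5098 0.045 ]
 [0.3419 0.3381 0.045 ]
 [0.485  0.371  0.045 ]] [0.3991 0.425  0.045 ]
```

Request:
apply_moves(targets=[{"translation": [0.16, 0, 0.2], "twist": 0, "hand": 0}, {"translation": [0, 0, 0.3], "twist": 0, "hand": 0}, {"translation": [0, 0, 0.4], "twist": 0, "hand": 0}, {"translation": [0, 0, 0.4], "twist": 0, "hand": 0}, {"translation": [0, 0, 0.3], "twist": 0, "hand": 0}, {"translation": [0, 0, 0.14], "twist": 0, "hand": 0}, {"translation": [0, 0, 0], "twist": 0, "hand": 0}, {"translation": [0, 0, 0], "twist": 0, "hand": 0}])

```text
time: 9.15
tool_pos: [0.3947, 0.4437, 0.0688]
tool_rot: [0.0, 0.615, 0.788, 0.001]
contact_force: [0.4, 0.8, -3.1]
gripper_width: 0.407
grasp_force: 66.4
```

```bash
python3 - <<'E'
from h import *
go(.395,.4425,.062,104); s=state(); print(s["contact_force"],s["gripper_width"])
E
```

```text
tcp [0.3947 0.4437 0.0688] toolx 104.0 tilt -1.0 | before-turn [-0.012 -0.     0.068] after-turn [-0.012 -0.     0.068] twist sum 0.01
[ 0.36057482  0.77385869 -3.07180295] 0.40737344301485257
```

Request:
apply_moves(targets=[{"translation": [0, 0, 0.06], "twist": 0, "hand": 0}, {"translation": [0, 0, 0], "twist": 0, "hand": 0.7}, {"translation": [0, 0, 0], "twist": 0, "hand": 0.7}, {"translation": [0, 0, 0], "twist": 0, "hand": 0.7}, {"translation": [0, 0, -0.2], "twist": 0, "hand": 0.7}, {"translation": [0, 0, -0.4], "twist": 0, "hand": 0.7}, {"translation": [0, 0, -0.4], "twist": 0, "hand": 1}, {"translation": [0, 0, -0.4], "twist": 0, "hand": 1}])

```text
time: 9.95
tool_pos: [0.3938, 0.4429, 0.2034]
tool_rot: [0.0, 0.615, 0.788, 0.0]
contact_force: [0.1, 1.1, 0.1]
gripper_width: 0.993
grasp_force: 0.0
```

Request:
apply_moves(targets=[{"translation": [0, 0, -0.4], "twist": 0, "hand": 1}, {"translation": [0, 0, -0.2], "twist": 0, "hand": 1}, {"translation": [-0.45, -0.046, 0], "twist": 0, "hand": 1}, {"translation": [-0.45, -0.046, 0], "twist": 0, "hand": 1}, {"translation": [-0.45, -0.046, 0], "twist": 0, "hand": 1}, {"translation": [-0.45, -0.046, 0], "twist": 0, "hand": 1}, {"translation": [-0.45, -0.046, 0], "twist": 0, "hand": 1}, {"translation": [-0.45, -0.046, 0], "twist": 0, "hand": 1}])

```text
time: 10.75
tool_pos: [0.4325, 0.1727, 0.2621]
tool_rot: [0.001, 0.615, 0.788, 0.001]
contact_force: [0.3, 0.0, -0.1]
gripper_width: 0.998
grasp_force: 0.0
```

Request:
apply_moves(targets=[{"translation": [-0.45, -0.046, 0], "twist": 0, "hand": 1}, {"translation": [-0.45, -0.046, 0], "twist": 0, "hand": 1}, {"translation": [0, 0, 0], "twist": -1, "hand": 1}, {"translation": [0, 0, 0], "twist": -1, "hand": 1}, {"translation": [0, 0, 0], "twist": -1, "hand": 1}, {"translation": [0, 0, 0], "twist": -1, "hand": 1}, {"translation": [0, 0, 0], "twist": -1, "hand": 1}, {"translation": [0, 0, 0], "twist": -1, "hand": 1}])

```text
time: 11.55
tool_pos: [0.4455, 0.0847, 0.262]
tool_rot: [0.001, 0.353, 0.936, 0.0]
contact_force: [-0.3, 0.1, 0.3]
gripper_width: 1.001
grasp_force: 0.0
```

Request:
apply_moves(targets=[{"translation": [0, 0, 0], "twist": -1, "hand": 1}, {"translation": [0, 0, 0], "twist": -1, "hand": 1}, {"translation": [0, 0, 0], "twist": -1, "hand": 1}, {"translation": [0, 0, 0], "twist": -1, "hand": 1}, {"translation": [0, 0, 0], "twist": -1, "hand": 1}, {"translation": [0, 0, 0], "twist": -1, "hand": 1}, {"translation": [0, 0, 0], "twist": -1, "hand": 1}, {"translation": [0, 0, 0], "twist": -1, "hand": 1}])

```text
time: 12.35
tool_pos: [0.4455, 0.0848, 0.262]
tool_rot: [0.001, -0.039, 0.999, -0.0]
contact_force: [-0.1, -0.1, -0.5]
gripper_width: 1.0
grasp_force: 0.0
```

```bash
python3 - <<'E'
from h import *
c=cal("wrist");f=grab_frame("wrist"); cv2.imwrite("pics/w4.png",f[:,:,::-1])
for q,z in [("box_a_c",.044),("box_b_c",.042),("plinth_top",.07),("roll_1_c",.03)]:
  for r in regions_of("wrist",q):
    m=r["pixels"]; v,u=np.nonzero(m); print(q,round(r["score"],2),(int(u.mean()),int(v.mean())),rect(m,"wrist",z,c))
go(.447,.08,.10,184)
f=grab_frame("top")
for q,z in [("plinth_top",.07),("dispenser_c",.06)]:
  for r in regions_of("top",q):
    m=r["pixels"]; v,u=np.nonzero(m); print(q,round(r["score"],2),(int(u.mean()),int(v.mean())),rect(m,"top",z))
E
```

```text
box_a_c 0.61 (315, 200) ([0.4433, 0.0812], 185, 68, 3.4)
box_a_c 0.57 (622, 13) ([0.2758, 0.2974], 27, 24, -73.5)
box_b_c 0.71 (598, 337) ([0.5477, 0.3573], 99, 56, 8.2)
box_b_c 0.55 (40, 154) ([0.4206, -0.1452], 158, 73, -7.5)
tcp [0.4455 0.0848 0.2617] toolx -175.8 tilt -1.0 | before-turn [-0.01  -0.048  1.617] after-turn [-0.011 -0.048  1.617] twist sum 0.03
plinth_top 0.68 (316, 194) ([0.6418, 0.0662], 138, 70, 14.2)
dispenser_c 0.65 (193, 280) ([0.3992, 0.4172], 108, 48, -76.6)
dispenser_c 0.17 (316, 194) ([0.6439, 0.0674], 135, 70, 12.9)
```

View pics/w4.png

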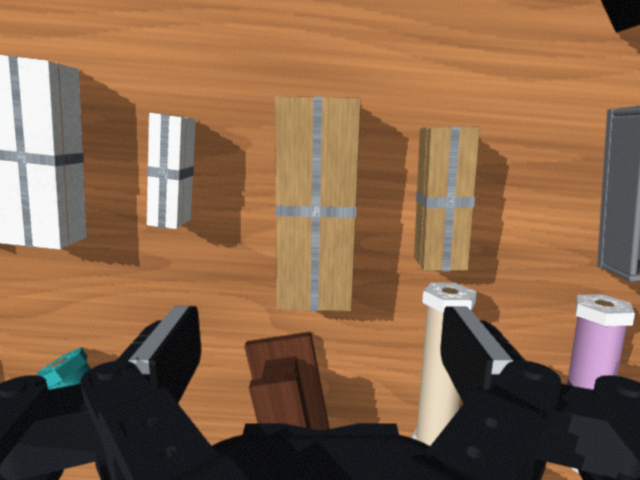

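Box_a is at (317,203): brown with a grey ribbon, 185 x 68 mm, so it is the right one. The black look-alike is at the top right, outside the job. I'll descend on box_a.

Request:
apply_moves(targets=[{"translation": [0.02, -0.036, 0.2], "twist": 0.13, "hand": 1}, {"translation": [0, 0, 0.4], "twist": 0, "hand": 1}, {"translation": [0, 0, 0.45], "twist": 0, "hand": 1}, {"translation": [0, 0, 0.45], "twist": 0, "hand": 1}, {"translation": [0, 0, 0.4], "twist": 0, "hand": 1}, {"translation": [0, 0, 0.3], "twist": 0, "hand": 1}, {"translation": [0, 0, 0.12], "twist": 0, "hand": 1}, {"translation": [0, 0, 0], "twist": 0, "hand": 1}])

```text
time: 13.55
tool_pos: [0.4424, 0.081, 0.0278]
tool_rot: [-0.002, -0.03, 1.0, 0.0]
contact_force: [0.2, -0.1, -0.1]
gripper_width: 0.999
grasp_force: 0.0
```

Request:
apply_moves(targets=[{"translation": [0, 0, 0], "twist": 0, "hand": 0}, {"translation": [0, 0, 0], "twist": 0, "hand": 0}, {"translation": [0, 0, 0], "twist": 0, "hand": 0}, {"translation": [0, 0, 0], "twist": 0, "hand": 0}])

```text
time: 13.95
tool_pos: [0.4457, 0.081, 0.0316]
tool_rot: [0.002, -0.031, 1.0, -0.0]
contact_force: [-0.5, -0.4, 7.4]
gripper_width: 0.783
grasp_force: 70.3
```

Request:
apply_moves(targets=[{"translation": [0, 0, -0.2], "twist": 0, "hand": 0}, {"translation": [0, 0, -0.4], "twist": 0, "hand": 0}, {"translation": [0, 0, -0.4], "twist": 0, "hand": 0}, {"translation": [0, 0, -0.4], "twist": 0, "hand": 0}, {"translation": [0, 0, -0.4], "twist": 0, "hand": 0}, {"translation": [0, 0, 0], "twist": -0.9, "hand": 0}, {"translation": [0, 0, 0], "twist": -0.9, "hand": 0}, {"translation": [0, 0, 0], "twist": 0, "hand": 0}])

```text
time: 14.75
tool_pos: [0.4433, 0.081, 0.2093]
tool_rot: [0.0, -0.12, 0.993, 0.0]
contact_force: [-0.7, 0.6, -3.0]
gripper_width: 0.785
grasp_force: 69.5
```

```bash
python3 - <<'E'
from h import *
c=cal("wrist");f=grab_frame("wrist"); cv2.imwrite("pics/w5.png",f[:,:,::-1])
g=grab_frame("top"); cv2.imwrite("pics/t5.png",cv2.resize(g[150:250,250:390],(840//2*1,600//2*1),interpolation=cv2.INTER_CUBIC)[:,:,::-1])
s=state(); print(s["gripper_width"],s["grasp_force"]); go(.65,.067,.2,194.2)
E
```

```text
0.7893412371012152 69.45191860198975
tcp [0.4432 0.081  0.2087] toolx -166.3 tilt -1.0 | before-turn [-1.976 -0.627  0.085] after-turn [-1.971 -0.643  0.085] twist sum -0.08
```

View pics/t5.png

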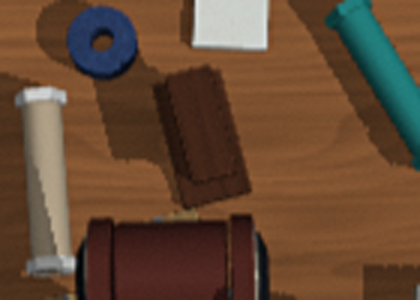

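The plinth is clear and unobstructed at about (318,196) in the top picture. I'll fit its outline in both fixed views.

```bash
cat > fit.py <<'E'
from h import *
from scipy.optimize import minimize
def fit(query,boxes,x0,cams=("top","scene")):
    """boxes: list of (cx,cy,cz,lx,ly,lz) in part frame; silhouette fit of x,y,yaw"""
    D=[]
    for n in cams:
        grab_frame(n)
        K=cal(n); u0=proj(n,[[x0[0],x0[1],.04]],K)[0]; best=None
        for r in regions_of(n,query):
            v,u=np.nonzero(r["pixels"])
            if abs(u.mean()-u0[0])+abs(v.mean()-u0[1])<25: best=r["pixels"];break
        if best is not None: D.append((n,K,best)); print(n,int(best.sum()))
    def masks(p):
        c,s=np.cos(p[2]),np.sin(p[2]); out=[]
        for n,K,m in D:
            im=np.zeros((1920,2560),np.uint8)
            for b in boxes:
                q=np.array([[i,j,k] for i in(-.5,.5) for j in(-.5,.5) for k in(-.5,.5)])*b[3:]+b[:3]
                w=np.c_[p[0]+c*q[:,0]-s*q[:,1],p[1]+s*q[:,0]+c*q[:,1],q[:,2]]
                h=cv2.convexHull(((proj(n,w,K)+.5)*4).astype(np.int32)); cv2.fillConvexPoly(im,h,255)
            out.append(cv2.resize(im,(640,480),interpolation=cv2.INTER_AREA)/255.)
        return out
    f=lambda p:sum(np.abs(a-d[2]).sum()/d[2].sum() for a,d in zip(masks(p),D))
    S=np.array([x0+np.array(d) for d in [(0,0,0),(.012,0,0),(0,.012,0),(0,0,.1)]])
    r=minimize(f,x0,method="Nelder-Mead",options=dict(initial_simplex=S,xatol=2e-4,fatol=1e-4)); return r.x,r.fun/len(D)
PL=[(0,0,.006,.13,.07,.012),(0,0,.035,.08,.03,.05),(0,0,.065,.11,.044,.01)]
E
python3 - <<'E'
from fit import *
x0=np.array([.65,.066,.25])
for cams in [("top","scene"),("top",),("scene",)]:
    p,e=fit("plinth_top",PL,x0,cams); print(cams,p.round(4),np.degrees(p[2]).round(1),round(e,3))
p,_=tool(); print(p)
E
```

```text
top 986
scene 1388
('top', 'scene') [0.6532 0.0664 0.2388] 13.7 0.062
top 1068
('top',) [0.6526 0.0664 0.2427] 13.9 0.044
scene 1318
('scene',) [0.6548 0.0668 0.2426] 13.9 0.054
[0.44366429 0.08101441 0.20916108]
```

```bash
python3 - <<'E'
from h import *
go(.6532,.0665,.104,193.8)
E
```

```text
tcp [0.4437 0.081  0.2092] toolx -166.2 tilt -1.0 | before-turn [-2.001 -0.641  1.051] after-turn [-2.001 -0.641  1.051] twist sum 0.0
```

Request:
apply_moves(targets=[{"translation": [-0.3, -0.096, 0], "twist": 0, "hand": 0}, {"translation": [-0.4, -0.128, 0], "twist": 0, "hand": 0}, {"translation": [-0.4, -0.128, 0], "twist": 0, "hand": 0}, {"translation": [-0.4, -0.128, 0], "twist": 0, "hand": 0}, {"translation": [-0.3, -0.096, 0], "twist": 0, "hand": 0}, {"translation": [-0.2, -0.065, 0.1], "twist": 0, "hand": 0}, {"translation": [0, 0, 0.3], "twist": 0, "hand": 0}, {"translation": [0, 0, 0.3], "twist": 0, "hand": 0}])

```text
time: 16.05
tool_pos: [0.6548, 0.0664, 0.1391]
tool_rot: [0.001, -0.12, 0.993, -0.0]
contact_force: [-0.6, 0.7, -2.6]
gripper_width: 0.783
grasp_force: 69.7
```

Request:
apply_moves(targets=[{"translation": [0, 0, 0.1], "twist": 0, "hand": 0}, {"translation": [0, 0, 0], "twist": 0, "hand": 0}, {"translation": [0, 0, 0], "twist": 0, "hand": 0}, {"translation": [0, 0, 0], "twist": 0, "hand": 0}])

```text
time: 16.45
tool_pos: [0.6546, 0.0666, 0.1319]
tool_rot: [0.002, -0.12, 0.993, -0.0]
contact_force: [0.3, -0.1, -2.9]
gripper_width: 0.786
grasp_force: 69.3
```

```bash
python3 - <<'E'
from h import *
go(.6532,.0665,.102,193.8); s=state(); print(s["contact_force"],s["gripper_width"])
f=grab_frame("wrist"); cv2.imwrite("pics/w6.png",f[:,:,::-1])
E
```

```text
tcp [0.6546 0.0666 0.1319] toolx -166.2 tilt -1.0 | before-turn [0.015 0.003 0.299] after-turn [0.015 0.003 0.299] twist sum 0.0
[ 0.29112574 -0.11760838 -2.85896165] 0.7858247019917612
```

View pics/w6.png

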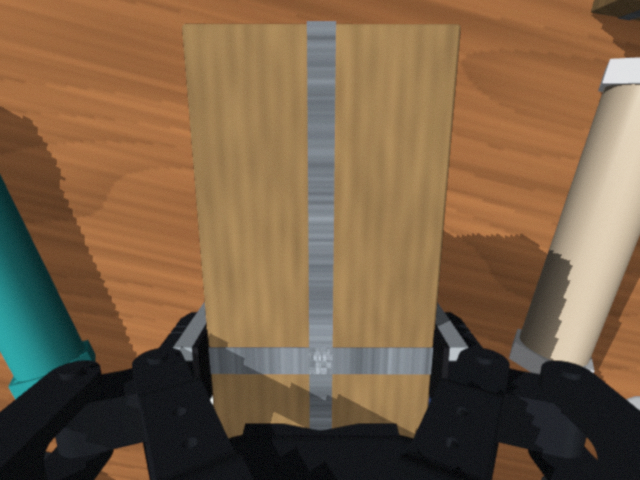

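The box is held square, with its ribbon cross at (321,361). I'll lower it.

```bash
python3 - <<'E'
from h import *
print(plane("wrist",[[321,361],[321,22]],.1443).round(4))
E
```

```text
[[0.6532 0.0668 0.1443]
 [0.564  0.0448 0.1443]]
```

Request:
apply_moves(targets=[{"translation": [0.01, 0, 0.15], "twist": 0, "hand": 0}, {"translation": [0, 0, 0.1], "twist": 0, "hand": 0}, {"translation": [0, 0, 0.03], "twist": 0, "hand": 0}, {"translation": [0, 0, 0.02], "twist": 0, "hand": 0}, {"translation": [0, 0, 0], "twist": 0, "hand": 0}])

```text
time: 17.0
tool_pos: [0.6523, 0.0662, 0.1017]
tool_rot: [-0.0, -0.12, 0.993, -0.0]
contact_force: [-9.1, -0.8, 11.9]
gripper_width: 0.784
grasp_force: 71.2
```

Request:
apply_moves(targets=[{"translation": [0, 0, 0], "twist": 0, "hand": 1}, {"translation": [0, 0, 0], "twist": 0, "hand": 1}, {"translation": [0, 0, 0], "twist": 0, "hand": 1}, {"translation": [0, 0, 0], "twist": 0, "hand": 1}, {"translation": [0, 0, -0.2], "twist": 0, "hand": 1}, {"translation": [0, 0, -0.4], "twist": 0, "hand": 1}, {"translation": [0, 0, -0.4], "twist": 0, "hand": 1}, {"translation": [0, 0, -0.4], "twist": 0, "hand": 1}])

```text
time: 17.8
tool_pos: [0.652, 0.0663, 0.2402]
tool_rot: [-0.0, -0.12, 0.993, 0.0]
contact_force: [1.3, -0.1, -0.5]
gripper_width: 0.996
grasp_force: 0.0
```

Request:
apply_moves(targets=[{"translation": [0.4, -0.238, 0], "twist": 0, "hand": 1}, {"translation": [0.4, -0.238, 0], "twist": 0, "hand": 1}, {"translation": [0.4, -0.238, 0], "twist": 0, "hand": 1}, {"translation": [0.4, -0.238, 0], "twist": 0, "hand": 1}, {"translation": [0.4, -0.238, 0], "twist": 0, "hand": 1}, {"translation": [0.4, -0.238, 0], "twist": 0, "hand": 1}, {"translation": [0.4, -0.238, 0], "twist": 0.9, "hand": 1}, {"translation": [0, 0, 0], "twist": 0.9, "hand": 1}])

```text
time: 18.6
tool_pos: [0.4174, -0.1653, 0.2391]
tool_rot: [-0.0, -0.026, 1.0, -0.001]
contact_force: [0.4, 1.1, -0.3]
gripper_width: 0.999
grasp_force: 0.0
```

Request:
apply_moves(targets=[{"translation": [0, 0, 0], "twist": 0.9, "hand": 1}, {"translation": [0, 0, 0], "twist": 0, "hand": 1}, {"translation": [0, 0, 0], "twist": 0, "hand": 1}])

```text
time: 18.9
tool_pos: [0.4202, -0.1623, 0.2392]
tool_rot: [-0.0, 0.013, 1.0, 0.0]
contact_force: [0.3, 0.1, -0.2]
gripper_width: 1.001
grasp_force: 0.0
```

```bash
cat >> fit.py <<'E'
def bx(l,w,h,z0=0): return [(0,0,z0+h/2,l,w,h)]
E
python3 - <<'E'
from fit import *
c=cal("wrist");f=grab_frame("wrist"); cv2.imwrite("pics/w7.png",f[:,:,::-1])
for q,z in [("box_b_c",.042),("box_d_c",.04)]:
  for r in regions_of("wrist",q):
    m=r["pixels"]; v,u=np.nonzero(m); print(q,round(r["score"],2),(int(u.mean()),int(v.mean())),rect(m,"wrist",z,c))
for q,b,x0 in [("box_b_c",bx(.154,.054,.042),(.4185,-.163,-.03)),("box_d_c",bx(.094,.026,.04),(.421,-.049,0.))]:
    try: 
        p,e=fit(q,b,np.array(x0),("wrist",)); print(q,p.round(4),np.degrees(p[2]).round(1),round(e,3))
    except Exception as ex: print(q,ex)
p,e=fit("box_a_c",bx(.184,.068,.044,.07),np.array([.653,.0665,.24]),("top","scene")); print("A",p.round(4),np.degrees(p[2]).round(1),round(e,3))
go(.4185,-.163,.028,178.3)
E
```

```text
box_b_c 0.66 (316, 207) ([0.4175, -0.1651], 154, 55, -2.0)
box_d_c 0.59 (454, 211) ([0.4204, -0.0546], 95, 37, -3.4)
wrist 12669
box_b_c [ 0.418  -0.1648 -0.034 ] -2.0 0.02
wrist 5240
box_d_c [ 0.4218 -0.0493 -0.0508] -2.9 0.038
scene 2052
A [0.6545 0.0658 0.2418] 13.9 0.045
tcp [ 0.4202 -0.1623  0.2393] toolx 178.4 tilt -1.0 | before-turn [ 0.017 -0.008  2.113] after-turn [ 0.017 -0.008  2.113] twist sum 0.01
```

View pics/w7.png

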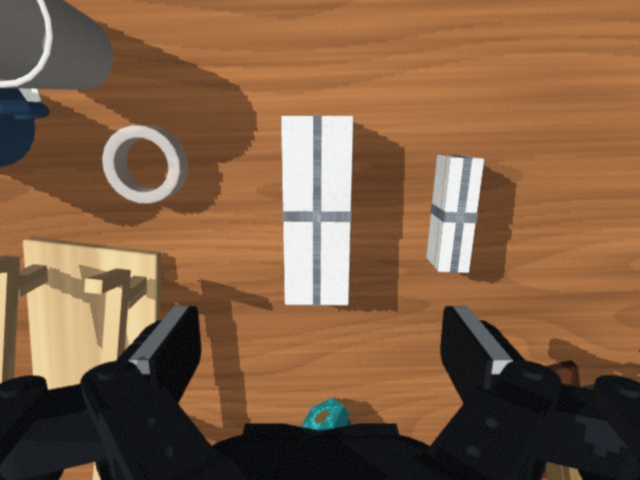

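Box_b is at (317,210), 154 x 55 mm. Box_d is at (458,213) and box_a sits well on the plinth. I'll take box_b.

Request:
apply_moves(targets=[{"translation": [0.02, -0.025, 0.2], "twist": 0.04, "hand": 1}, {"translation": [0, 0, 0.4], "twist": 0, "hand": 1}, {"translation": [0, 0, 0.4], "twist": 0, "hand": 1}, {"translation": [0, 0, 0.4], "twist": 0, "hand": 1}, {"translation": [0, 0, 0.35], "twist": 0, "hand": 1}, {"translation": [0, 0, 0.25], "twist": 0, "hand": 1}, {"translation": [0, 0, 0.11], "twist": 0, "hand": 1}, {"translation": [0, 0, 0], "twist": 0, "hand": 1}])

```text
time: 20.25
tool_pos: [0.417, -0.1642, 0.0269]
tool_rot: [-0.002, 0.016, 1.0, 0.001]
contact_force: [-0.1, -0.2, 0.0]
gripper_width: 1.002
grasp_force: 0.0
```

Request:
apply_moves(targets=[{"translation": [0, 0, 0], "twist": 0, "hand": 0}, {"translation": [0, 0, 0], "twist": 0, "hand": 0}, {"translation": [0, 0, 0], "twist": 0, "hand": 0}, {"translation": [0, 0, 0], "twist": 0, "hand": 0}, {"translation": [0, 0, 0], "twist": 0, "hand": 0}])

```text
time: 20.75
tool_pos: [0.4197, -0.1656, 0.0304]
tool_rot: [0.002, 0.016, 1.0, -0.001]
contact_force: [-0.9, 0.1, 7.4]
gripper_width: 0.619
grasp_force: 64.6
```

Request:
apply_moves(targets=[{"translation": [0, 0, -0.2], "twist": 0, "hand": 0}, {"translation": [0, 0, -0.4], "twist": 0, "hand": 0}, {"translation": [0, 0, -0.4], "twist": 0, "hand": 0}, {"translation": [0, 0, -0.4], "twist": 0, "hand": 0}, {"translation": [0, 0, -0.4], "twist": 0, "hand": 0}, {"translation": [0, 0, -0.2], "twist": -0.93, "hand": 0}, {"translation": [0, 0, 0], "twist": -0.92, "hand": 0}, {"translation": [0, 0, 0], "twist": -0.92, "hand": 0}])

```text
time: 21.55
tool_pos: [0.4182, -0.1649, 0.2293]
tool_rot: [0.001, -0.124, 0.992, -0.001]
contact_force: [0.0, 1.4, -2.4]
gripper_width: 0.623
grasp_force: 64.3
```

```bash
python3 - <<'E'
from h import *
go(.6540,.066,.146,193.8)
E
```

```text
tcp [ 0.4182 -0.1649  0.2293] toolx -165.8 tilt -1.0 | before-turn [-2.852  1.66   0.835] after-turn [-2.84   1.681  0.835] twist sum 0.07
```

Request:
apply_moves(targets=[{"translation": [0, 0, 0], "twist": 0.07, "hand": 0}, {"translation": [-0.34, 0.201, 0], "twist": 0, "hand": 0}, {"translation": [-0.4, 0.237, 0], "twist": 0, "hand": 0}, {"translation": [-0.4, 0.237, 0], "twist": 0, "hand": 0}, {"translation": [-0.4, 0.237, 0], "twist": 0, "hand": 0}, {"translation": [-0.4, 0.237, 0], "twist": 0, "hand": 0}, {"translation": [-0.4, 0.237, 0], "twist": 0, "hand": 0}, {"translation": [-0.3, 0.177, 0], "twist": 0, "hand": 0}])

```text
time: 22.35
tool_pos: [0.639, 0.0514, 0.2272]
tool_rot: [-0.001, -0.118, 0.993, 0.0]
contact_force: [-0.2, 0.3, -3.0]
gripper_width: 0.624
grasp_force: 64.2
```

Request:
apply_moves(targets=[{"translation": [-0.2, 0.118, 0], "twist": 0, "hand": 0}, {"translation": [0, 0, 0.25], "twist": 0, "hand": 0}, {"translation": [0, 0, 0.25], "twist": 0, "hand": 0}, {"translation": [0, 0, 0], "twist": 0, "hand": 0}, {"translation": [0, 0, 0], "twist": 0, "hand": 0}, {"translation": [0, 0, 0], "twist": 0, "hand": 0}])

```text
time: 22.95
tool_pos: [0.6554, 0.0651, 0.18]
tool_rot: [0.001, -0.118, 0.993, -0.0]
contact_force: [-0.1, -0.3, -1.8]
gripper_width: 0.621
grasp_force: 64.1
```

```bash
python3 - <<'E'
from h import *
f=grab_frame("wrist"); cv2.imwrite("pics/w8.png",f[:,:,::-1])
# ribbon cross: find via dark pixels in the held white box
go(.6540,.066,.146,193.8); s=state(); print(s["gripper_width"],s["contact_force"])
E
```

```text
tcp [0.6556 0.0651 0.1805] toolx -166.5 tilt -1.0 | before-turn [0.015 0.012 0.345] after-turn [0.015 0.013 0.345] twist sum -0.04
0.627869276861691 [-0.58166354  0.34884597 -2.13390531]
```

View pics/w8.png

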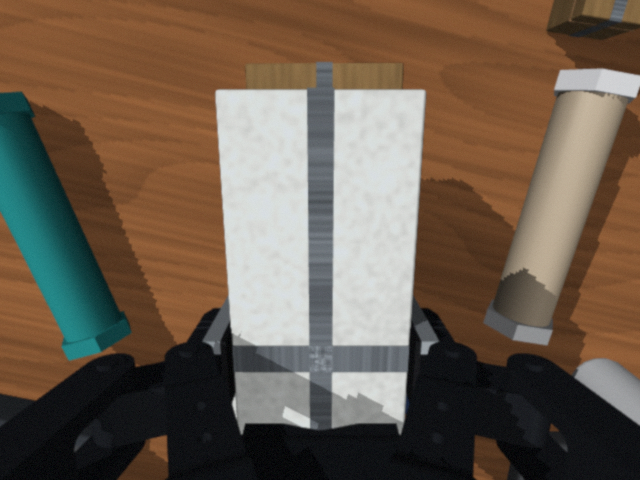

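Box_b is held straight with its cross at (320,359). Box_a's end shows at (325,64) beneath it.

```bash
python3 - <<'E'
from h import *
q=plane("wrist",[[246,64],[404,64]],.114).mean(0); a=np.radians(13.8)
print("A centre",(q[:2]+.092*np.array([np.cos(a),np.sin(a)])).round(4),"B",plane("wrist",[[320,359]],.192).round(4))
E
```

```text
A centre [0.6519 0.067 ] B [[0.6541 0.0651 0.192 ]]
```

Request:
apply_moves(targets=[{"translation": [0.01, 0.015, 0.15], "twist": 0, "hand": 0}, {"translation": [0, 0, 0.13], "twist": 0, "hand": 0}, {"translation": [0, 0, 0.05], "twist": 0, "hand": 0}, {"translation": [0, 0, 0.03], "twist": 0, "hand": 0}, {"translation": [0, 0, 0], "twist": 0, "hand": 0}, {"translation": [0, 0, 0], "twist": 0, "hand": 0}])

```text
time: 23.6
tool_pos: [0.6531, 0.0666, 0.1444]
tool_rot: [-0.0, -0.118, 0.993, 0.0]
contact_force: [-6.1, -0.8, 9.4]
gripper_width: 0.624
grasp_force: 65.9
```

Request:
apply_moves(targets=[{"translation": [0, 0, 0], "twist": 0, "hand": 1}, {"translation": [0, 0, 0], "twist": 0, "hand": 1}, {"translation": [0, 0, 0], "twist": 0, "hand": 1}, {"translation": [0, 0, 0], "twist": 0, "hand": 1}, {"translation": [0, 0, -0.2], "twist": 0, "hand": 1}, {"translation": [0, 0, -0.4], "twist": 0, "hand": 1}, {"translation": [0, 0, -0.4], "twist": 0, "hand": 1}, {"translation": [0.26, 0.25, 0], "twist": 0, "hand": 1}])

```text
time: 24.4
tool_pos: [0.6272, 0.0833, 0.2505]
tool_rot: [0.007, -0.117, 0.993, -0.001]
contact_force: [-0.3, -0.2, 1.0]
gripper_width: 0.999
grasp_force: 0.0
```

Request:
apply_moves(targets=[{"translation": [0.32, 0.3, 0], "twist": 0, "hand": 1}, {"translation": [0.32, 0.3, 0], "twist": 0, "hand": 1}, {"translation": [0.32, 0.3, 0], "twist": 0, "hand": 1}, {"translation": [0.32, 0.3, 0], "twist": 0, "hand": 1}, {"translation": [0.34, 0.3, 0], "twist": 0, "hand": 1}, {"translation": [0, 0, 0], "twist": 0.7, "hand": 1}, {"translation": [0, 0, 0], "twist": 0.63, "hand": 1}, {"translation": [0, 0, 0], "twist": 0, "hand": 1}])

```text
time: 25.2
tool_pos: [0.4291, 0.1927, 0.2424]
tool_rot: [0.0, -0.052, 0.999, 0.0]
contact_force: [-0.2, -0.5, -0.1]
gripper_width: 1.001
grasp_force: 0.0
```

Request:
apply_moves(targets=[{"translation": [0, 0, 0], "twist": 0, "hand": 1}, {"translation": [0, 0, 0], "twist": 0, "hand": 1}])

```text
time: 25.4
tool_pos: [0.4297, 0.1923, 0.2422]
tool_rot: [-0.0, -0.052, 0.999, -0.0]
contact_force: [-0.6, -0.3, 0.2]
gripper_width: 0.998
grasp_force: 0.0
```

```bash
python3 - <<'E'
from fit import *
p,e=fit("box_c_c",bx(.124,.040,.04),np.array((.429,.193,.1)),("wrist",)); print("C",p.round(4),np.degrees(p[2]).round(1),round(e,3))
p2,e=fit("box_b_c",bx(.154,.054,.042,.114),np.array([.653,.0665,.24]),("top","scene")); print("B",p2.round(4),np.degrees(p2[2]).round(1),round(e,3))
go(p[0],p[1],.028,180+np.degrees(p[2]))
E
```

```text
wrist 7399
C [0.4275 0.1951 0.0986] 5.7 0.018
top 1190
scene 1482
B [0.6552 0.0664 0.2411] 13.8 0.051
tcp [0.4296 0.1924 0.2422] toolx -174.0 tilt -1.0 | before-turn [0.017 0.029 2.142] after-turn [0.017 0.029 2.142] twist sum 0.06
```

Request:
apply_moves(targets=[{"translation": [0.017, 0.029, 0.2], "twist": 0.06, "hand": 1}, {"translation": [0, 0, 0.4], "twist": 0, "hand": 1}, {"translation": [0, 0, 0.4], "twist": 0, "hand": 1}, {"translation": [0, 0, 0.4], "twist": 0, "hand": 1}, {"translation": [0, 0, 0.35], "twist": 0, "hand": 1}, {"translation": [0, 0, 0.25], "twist": 0, "hand": 1}, {"translation": [0, 0, 0.14], "twist": 0, "hand": 1}, {"translation": [0, 0, 0], "twist": 0, "hand": 1}])

```text
time: 26.5
tool_pos: [0.426, 0.1947, 0.0264]
tool_rot: [-0.002, -0.049, 0.999, -0.001]
contact_force: [0.3, -0.4, 0.3]
gripper_width: 1.0
grasp_force: 0.0
```

Request:
apply_moves(targets=[{"translation": [0, 0, 0], "twist": 0, "hand": 0}, {"translation": [0, 0, 0], "twist": 0, "hand": 0}, {"translation": [0, 0, 0], "twist": 0, "hand": 0}, {"translation": [0, 0, 0], "twist": 0, "hand": 0}, {"translation": [0, 0, 0], "twist": 0, "hand": 0}, {"translation": [0, 0, 0], "twist": 0, "hand": 0}])

```text
time: 27.1
tool_pos: [0.429, 0.1956, 0.0301]
tool_rot: [0.002, -0.049, 0.999, 0.0]
contact_force: [-0.3, 0.5, 6.7]
gripper_width: 0.46
grasp_force: 62.6
```

Request:
apply_moves(targets=[{"translation": [0, 0, -0.2], "twist": 0, "hand": 0}, {"translation": [0, 0, -0.4], "twist": 0, "hand": 0}, {"translation": [0, 0, -0.4], "twist": 0, "hand": 0}, {"translation": [0, 0, -0.4], "twist": 0, "hand": 0}, {"translation": [0, 0, -0.4], "twist": 0, "hand": 0}, {"translation": [0, 0, -0.4], "twist": -0.71, "hand": 0}, {"translation": [0, 0, -0.1], "twist": -0.7, "hand": 0}, {"translation": [0, 0, 0], "twist": 0, "hand": 0}])

```text
time: 27.9
tool_pos: [0.4284, 0.1955, 0.261]
tool_rot: [0.002, -0.119, 0.993, 0.0]
contact_force: [0.1, -0.1, -2.1]
gripper_width: 0.458
grasp_force: 61.9
```

```bash
python3 - <<'E'
from h import *
go(.6535,.0665,.205,193.8)
E
```

```text
tcp [0.4284 0.1955 0.261 ] toolx -166.3 tilt -1.0 | before-turn [-1.879 -1.786  0.57 ] after-turn [-1.875 -1.79   0.57 ] twist sum -0.02
```

Request:
apply_moves(targets=[{"translation": [-0.28, -0.266, 0], "twist": 0, "hand": 0}, {"translation": [-0.35, -0.333, 0], "twist": 0, "hand": 0}, {"translation": [-0.35, -0.333, 0], "twist": 0, "hand": 0}, {"translation": [-0.35, -0.333, 0], "twist": 0, "hand": 0}, {"translation": [-0.3, -0.285, 0], "twist": 0, "hand": 0}, {"translation": [-0.248, -0.238, 0.1], "twist": 0, "hand": 0}, {"translation": [0, 0, 0.3], "twist": 0, "hand": 0}, {"translation": [0, 0, 0.17], "twist": 0, "hand": 0}])

```text
time: 28.7
tool_pos: [0.6506, 0.0652, 0.1959]
tool_rot: [-0.004, -0.118, 0.993, 0.001]
contact_force: [-0.3, -1.0, -1.6]
gripper_width: 0.462
grasp_force: 61.9
```

Request:
apply_moves(targets=[{"translation": [0, 0, 0], "twist": 0, "hand": 0}, {"translation": [0, 0, 0], "twist": 0, "hand": 0}, {"translation": [0, 0, 0], "twist": 0, "hand": 0}])

```text
time: 29.0
tool_pos: [0.6525, 0.0665, 0.2029]
tool_rot: [0.001, -0.12, 0.993, -0.0]
contact_force: [0.3, -0.5, -0.5]
gripper_width: 0.458
grasp_force: 61.8
```

```bash
python3 - <<'E'
from h import *
f=grab_frame("wrist"); cv2.imwrite("pics/w9.png",f[:,:,::-1])
go(.6535,.0665,.1861,193.8); s=state(); print(s["gripper_width"],s["contact_force"])
E
```

```text
tcp [0.6527 0.0665 0.2033] toolx -166.3 tilt -1.0 | before-turn [-0.007 -0.002  0.172] after-turn [-0.007 -0.002  0.172] twist sum -0.01
0.45861493715576784 [ 0.03903098  0.5825959  -0.63591552]
```

View pics/w9.png

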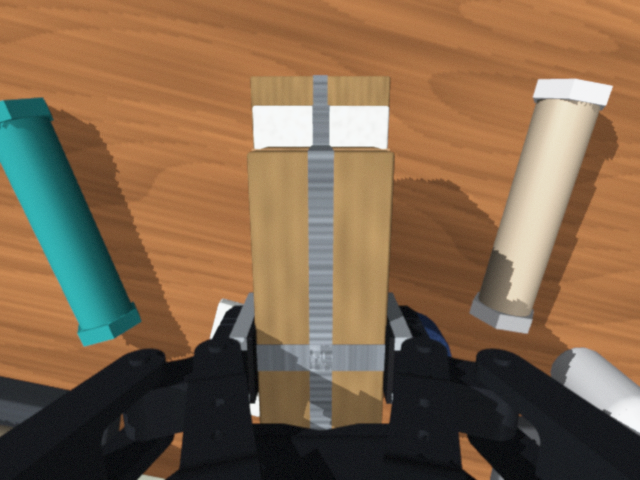

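A, B and C lie in line (ribbons at columns 320–321), so I'll lower and release.

Request:
apply_moves(targets=[{"translation": [0, 0, 0.1], "twist": 0, "hand": 0}, {"translation": [0, 0, 0.05], "twist": 0, "hand": 0}, {"translation": [0, 0, 0.03], "twist": 0, "hand": 0}, {"translation": [0, 0, 0], "twist": 0, "hand": 0}, {"translation": [0, 0, 0], "twist": 0, "hand": 0}, {"translation": [0, 0, 0], "twist": 0, "hand": 0}])

```text
time: 29.65
tool_pos: [0.6528, 0.0661, 0.1861]
tool_rot: [0.001, -0.119, 0.993, -0.0]
contact_force: [-5.4, -0.2, 8.0]
gripper_width: 0.456
grasp_force: 63.2
```

Request:
apply_moves(targets=[{"translation": [0, 0, 0], "twist": 0, "hand": 0.9}, {"translation": [0, 0, 0], "twist": 0, "hand": 0.9}, {"translation": [0, 0, 0], "twist": 0, "hand": 0.9}, {"translation": [0, 0, 0], "twist": 0, "hand": 0.9}, {"translation": [0, 0, -0.2], "twist": 0, "hand": 0.9}, {"translation": [0, 0, -0.4], "twist": 0, "hand": 0.9}, {"translation": [0, 0, -0.3], "twist": 0, "hand": 0.9}, {"translation": [0.22, -0.054, 0], "twist": 0, "hand": 0.9}])

```text
time: 30.45
tool_pos: [0.6354, 0.056, 0.2798]
tool_rot: [0.005, -0.12, 0.993, -0.001]
contact_force: [0.3, 0.3, 0.3]
gripper_width: 0.902
grasp_force: 0.0
```

Request:
apply_moves(targets=[{"translation": [0.46, -0.104, 0], "twist": 0, "hand": 0.9}, {"translation": [0.46, -0.104, 0], "twist": 0, "hand": 0.9}, {"translation": [0.46, -0.104, 0], "twist": 0, "hand": 0.9}, {"translation": [0.46, -0.104, 0], "twist": 0, "hand": 0.9}, {"translation": [0.46, -0.104, 0], "twist": 0.9, "hand": 0.9}, {"translation": [0, 0, 0.15], "twist": 1, "hand": 0.9}, {"translation": [0, 0, 0.3], "twist": 1, "hand": 0.9}, {"translation": [0, 0, 0], "twist": 0, "hand": 0.9}])

```text
time: 31.25
tool_pos: [0.4186, -0.0491, 0.2243]
tool_rot: [-0.003, 0.026, 1.0, 0.001]
contact_force: [-0.7, -0.6, -0.3]
gripper_width: 0.899
grasp_force: 0.0
```

Request:
apply_moves(targets=[{"translation": [0, 0, 0], "twist": 0, "hand": 0.9}, {"translation": [0, 0, 0], "twist": 0, "hand": 0.9}])

```text
time: 31.45
tool_pos: [0.4218, -0.0496, 0.2297]
tool_rot: [0.001, 0.025, 1.0, -0.0]
contact_force: [0.5, 0.1, 1.0]
gripper_width: 0.904
grasp_force: 0.0
```

```bash
python3 - <<'E'
from fit import *
p,e=fit("box_d_c",bx(.094,.026,.04),np.array((.4218,-.0493,-.05)),("wrist",)); print("D",p.round(4),np.degrees(p[2]).round(1),round(e,3))
p2,e=fit("box_c_c",bx(.124,.04,.04,.156),np.array([.653,.0665,.24]),("top","scene")); print("C",p2.round(4),np.degrees(p2[2]).round(1),round(e,3))
go(p[0],p[1],.028,180+np.degrees(p[2]))
E
```

```text
wrist 3860
D [ 0.4223 -0.0493 -0.0497] -2.8 0.055
top 749
scene 827
C [0.6535 0.0655 0.232 ] 13.3 1.175
tcp [ 0.4214 -0.0495  0.2289] toolx 177.1 tilt -1.0 | before-turn [-0.006  0.003  2.009] after-turn [-0.006  0.003  2.009] twist sum -0.01
```

Request:
apply_moves(targets=[{"translation": [0, 0, 0.2], "twist": 0, "hand": 0.9}, {"translation": [0, 0, 0.4], "twist": 0, "hand": 0.9}, {"translation": [0, 0, 0.4], "twist": 0, "hand": 0.9}, {"translation": [0, 0, 0.4], "twist": 0, "hand": 0.9}, {"translation": [0, 0, 0.35], "twist": 0, "hand": 0.9}, {"translation": [0, 0, 0.2], "twist": 0, "hand": 0.9}, {"translation": [0, 0, 0.06], "twist": 0, "hand": 0.9}, {"translation": [0, 0, 0], "twist": 0, "hand": 0.9}])

```text
time: 32.55
tool_pos: [0.4207, -0.0494, 0.0269]
tool_rot: [-0.001, 0.025, 1.0, 0.0]
contact_force: [-0.6, -0.7, 0.0]
gripper_width: 0.899
grasp_force: 0.0
```

Request:
apply_moves(targets=[{"translation": [0, 0, 0], "twist": 0, "hand": 0}, {"translation": [0, 0, 0], "twist": 0, "hand": 0}, {"translation": [0, 0, 0], "twist": 0, "hand": 0}, {"translation": [0, 0, 0], "twist": 0, "hand": 0}, {"translation": [0, 0, 0], "twist": 0, "hand": 0}, {"translation": [0, 0, 0], "twist": 0, "hand": 0}, {"translation": [0, 0, 0], "twist": 0, "hand": 0}])

```text
time: 33.25
tool_pos: [0.4222, -0.0498, 0.0286]
tool_rot: [0.001, 0.025, 1.0, -0.0]
contact_force: [-1.2, -0.1, 5.5]
gripper_width: 0.297
grasp_force: 59.9
```

Request:
apply_moves(targets=[{"translation": [0, 0, -0.2], "twist": 0, "hand": 0}, {"translation": [0, 0, -0.4], "twist": 0, "hand": 0}, {"translation": [0, 0, -0.45], "twist": 0, "hand": 0}, {"translation": [0, 0, -0.45], "twist": 0, "hand": 0}, {"translation": [0, 0, -0.45], "twist": 0, "hand": 0}, {"translation": [0, 0, -0.4], "twist": -0.97, "hand": 0}, {"translation": [0, 0, -0.15], "twist": -0.97, "hand": 0}, {"translation": [0, 0, 0], "twist": -0.97, "hand": 0}])

```text
time: 34.05
tool_pos: [0.4222, -0.0498, 0.281]
tool_rot: [0.003, -0.122, 0.993, -0.001]
contact_force: [0.2, 0.1, -1.1]
gripper_width: 0.295
grasp_force: 59.1
```

```bash
python3 - <<'E'
from h import *
go(.653,.0663,.245,193.8)
E
```

```text
tcp [ 0.4222 -0.0498  0.281 ] toolx -166.0 tilt -1.0 | before-turn [-2.518  0.57   0.372] after-turn [-2.516  0.579  0.372] twist sum 0.03
```

Request:
apply_moves(targets=[{"translation": [-0.35, 0.08, 0], "twist": 0.03, "hand": 0}, {"translation": [-0.4, 0.092, 0], "twist": 0, "hand": 0}, {"translation": [-0.4, 0.092, 0], "twist": 0, "hand": 0}, {"translation": [-0.4, 0.092, 0], "twist": 0, "hand": 0}, {"translation": [-0.4, 0.092, 0], "twist": 0, "hand": 0}, {"translation": [-0.35, 0.08, 0], "twist": 0, "hand": 0}, {"translation": [-0.216, 0.05, 0.1], "twist": 0, "hand": 0}, {"translation": [0, 0, 0.2], "twist": 0, "hand": 0}])

```text
time: 34.85
tool_pos: [0.6545, 0.0672, 0.2478]
tool_rot: [0.001, -0.119, 0.993, -0.0]
contact_force: [0.4, -0.2, -0.6]
gripper_width: 0.301
grasp_force: 59.1
```

Request:
apply_moves(targets=[{"translation": [0, 0, 0.05], "twist": 0, "hand": 0}, {"translation": [0, 0, 0], "twist": 0, "hand": 0}, {"translation": [0, 0, 0], "twist": 0, "hand": 0}, {"translation": [0, 0, 0], "twist": 0, "hand": 0}])

```text
time: 35.25
tool_pos: [0.6522, 0.0656, 0.2438]
tool_rot: [0.001, -0.118, 0.993, -0.0]
contact_force: [-0.7, 0.7, -0.9]
gripper_width: 0.293
grasp_force: 59.1
```

```bash
python3 - <<'E'
from h import *
f=grab_frame("wrist"); cv2.imwrite("pics/w10.png",f[:,:,::-1])
go(.653,.0663,.2246,193.8); s=state(); print(s["gripper_width"],s["contact_force"])
E
```

```text
tcp [0.6522 0.0657 0.2439] toolx -166.4 tilt -1.0 | before-turn [-0.008  0.005  0.193] after-turn [-0.009  0.005  0.193] twist sum -0.04
0.29511709417043896 [ 0.71254726  0.58385857 -1.00355865]
```

View pics/w10.png

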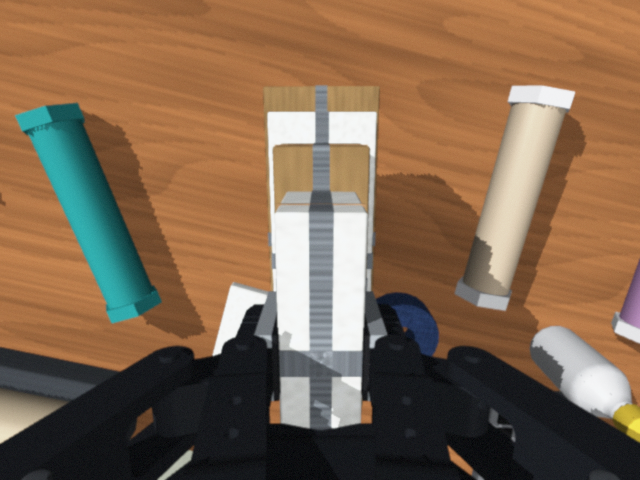

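The tower and the held box_d are in line at column 320. I'll lower and release.

Request:
apply_moves(targets=[{"translation": [0, 0, 0.12], "twist": 0, "hand": 0}, {"translation": [0, 0, 0.05], "twist": 0, "hand": 0}, {"translation": [0, 0, 0.03], "twist": 0, "hand": 0}, {"translation": [0, 0, 0], "twist": 0, "hand": 0}, {"translation": [0, 0, 0], "twist": 0, "hand": 0}, {"translation": [0, 0, 0], "twist": 0, "hand": 0}])

```text
time: 35.9
tool_pos: [0.6522, 0.0658, 0.2246]
tool_rot: [0.001, -0.118, 0.993, -0.0]
contact_force: [-3.6, -1.4, 7.4]
gripper_width: 0.296
grasp_force: 60.4
```

```bash
python3 - <<'E'
from h import *
print(tool()[0], state()["contact_force"])
E
```

```text
[0.65223533 0.06578953 0.22463206] [-3.63855715 -1.37045421  7.43907934]
```

Request:
apply_moves(targets=[{"translation": [0, 0, 0], "twist": 0, "hand": 0.55}, {"translation": [0, 0, 0], "twist": 0, "hand": 0.55}, {"translation": [0, 0, 0], "twist": 0, "hand": 0.55}, {"translation": [0, 0, -0.15], "twist": 0, "hand": 0.55}, {"translation": [0, 0, -0.3], "twist": 0, "hand": 0.55}, {"translation": [0, 0, -0.4], "twist": 0, "hand": 1}, {"translation": [0, 0, -0.3], "twist": 0, "hand": 1}, {"translation": [0.054, 0.38, 0], "twist": 0, "hand": 1}])

```text
time: 36.7
tool_pos: [0.6408, 0.0991, 0.3454]
tool_rot: [0.006, -0.116, 0.993, -0.001]
contact_force: [0.4, 1.0, 1.5]
gripper_width: 1.004
grasp_force: 0.0
```

Request:
apply_moves(targets=[{"translation": [0.054, 0.38, 0], "twist": 0, "hand": 1}, {"translation": [0.054, 0.38, 0], "twist": 0, "hand": 1}, {"translation": [0.054, 0.38, 0], "twist": 0, "hand": 1}, {"translation": [0, 0, 0.3], "twist": 0.9, "hand": 1}, {"translation": [0, 0, 0.3], "twist": 0.9, "hand": 1}, {"translation": [0, 0, 0.2], "twist": 0, "hand": 1}, {"translation": [0, 0, 0], "twist": 0, "hand": 1}, {"translation": [0, 0, 0], "twist": 0, "hand": 1}])

```text
time: 37.5
tool_pos: [0.5955, 0.2086, 0.2583]
tool_rot: [0.0, -0.029, 1.0, 0.0]
contact_force: [-0.0, 0.5, -0.3]
gripper_width: 1.0
grasp_force: 0.0
```

Request:
apply_moves(targets=[{"translation": [0, 0, 0], "twist": 0, "hand": 1}, {"translation": [0, 0, 0], "twist": 0, "hand": 1}])

```text
time: 37.7
tool_pos: [0.5962, 0.2087, 0.2597]
tool_rot: [0.002, -0.029, 1.0, 0.0]
contact_force: [1.0, -0.0, 0.5]
gripper_width: 1.0
grasp_force: 0.0
```

```bash
python3 - <<'E'
from fit import *
c=cal("wrist");f=grab_frame("wrist"); cv2.imwrite("pics/w11.png",f[:,:,::-1])
for q in ["roll_1_c"]:
  for r in regions_of("wrist",q):
    m=r["pixels"]; v,u=np.nonzero(m); print(q,round(r["score"],2),(int(u.mean()),int(v.mean())),rect(m,"wrist",.03,c))
  print([np.round(r["point"],3) for r in recognise("wrist",q)])
g=grab_frame("top"); s=grab_frame("scene")
T=[cv2.resize(f,(400,300)),cv2.resize(g[130:280,180:380],(400,300)),cv2.resize(s[180:330,270:470],(400,300)),cv2.resize(g[160:280,420:580],(400,300))]
cv2.imwrite("pics/m11.png",np.vstack([np.hstack(T[:2]),np.hstack(T[2:])])[:,:,::-1])
print(tool()[0])
E
```

```text
[array([0.724, 0.309, 0.071])]
[0.59546424 0.20854975 0.25784492]
```

View pics/m11.png

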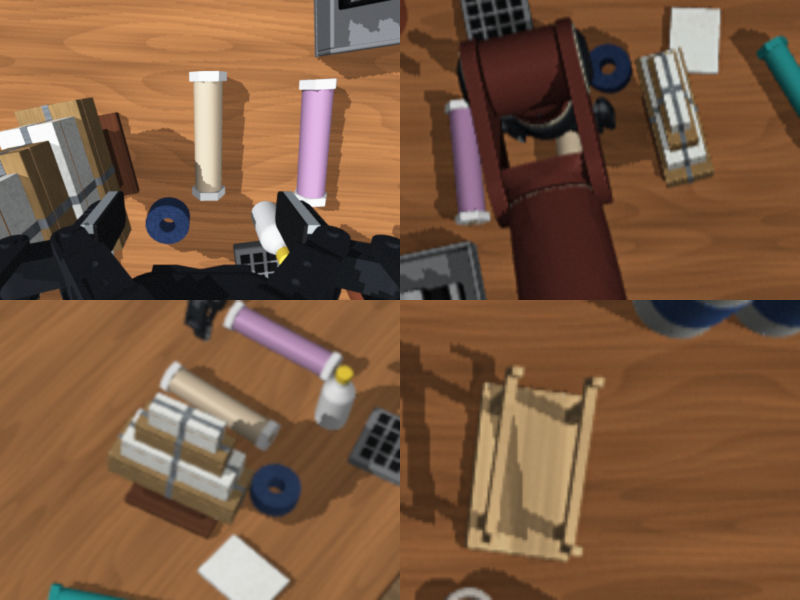

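Tower: all four boxes are stacked in line. The beige roll's cap ends are at about (331,114) and (334,318) in the full wrist picture, and the purple roll is at about (506,225).

```bash
python3 - <<'E'
from h import *
c=cal("wrist"); f=cv2.imread("pics/w11.png")[:,:,::-1]
hsv=cv2.cvtColor(np.ascontiguousarray(f),cv2.COLOR_RGB2HSV)
# fit of roll hull by colour within window
def roll(win,z=.03):
    y0,y1,x0,x1=win; sub=f[y0:y1,x0:x1].astype(int); h=hsv[y0:y1,x0:x1]
    bg=(h[...,1]>95)|(h[...,2]<75)
    m=np.zeros((480,640),np.uint8); m[y0:y1,x0:x1]=~bg; m=cv2.morphologyEx(m,cv2.MORPH_OPEN,np.ones((5,5)))
    return m
for nm,w in [("beige",(100,330,285,380)),("purple",(110,340,465,545))]:
    m=roll(w); print(nm,int(m.sum()),rect(m,"wrist",.03,c))
print(plane("wrist",[[331,114],[334,318]],.042,c).round(4))
go(.598,.21,.028,183)
E
```

```text
beige 9584 ([0.6066, 0.2205], 188, 50, 4.2)
purple 10438 ([0.6125, 0.3692], 196, 54, 6.3)
[[0.5145 0.2127 0.042 ]
 [0.691  0.2269 0.042 ]]
tcp [0.5955 0.2085 0.2578] toolx -176.7 tilt -1.0 | before-turn [-0.024  0.013  2.298] after-turn [-0.024  0.013  2.298] twist sum 0.05
```

Request:
apply_moves(targets=[{"translation": [-0.078, 0.104, 0.2], "twist": -0.19, "hand": 1}, {"translation": [0, 0, 0.4], "twist": 0, "hand": 1}, {"translation": [0, 0, 0.4], "twist": 0, "hand": 1}, {"translation": [0, 0, 0.4], "twist": 0, "hand": 1}, {"translation": [0, 0, 0.4], "twist": 0, "hand": 1}, {"translation": [0, 0, 0.3], "twist": 0, "hand": 1}, {"translation": [0, 0, 0.2], "twist": 0, "hand": 1}, {"translation": [0, 0, 0], "twist": 0, "hand": 1}])

```text
time: 38.75
tool_pos: [0.5995, 0.2186, 0.0231]
tool_rot: [-0.004, -0.038, 0.999, -0.001]
contact_force: [-0.8, -0.8, -0.8]
gripper_width: 1.004
grasp_force: 0.0
```

Request:
apply_moves(targets=[{"translation": [0, 0, 0], "twist": 0, "hand": 0}, {"translation": [0, 0, 0], "twist": 0, "hand": 0}, {"translation": [0, 0, 0], "twist": 0, "hand": 0}, {"translation": [0, 0, 0], "twist": 0, "hand": 0}, {"translation": [0, 0, 0], "twist": 0, "hand": 0}, {"translation": [0, 0, 0], "twist": 0, "hand": 0}])

```text
time: 39.35
tool_pos: [0.6042, 0.2198, 0.0298]
tool_rot: [0.002, -0.038, 0.999, 0.0]
contact_force: [-0.1, -0.4, 6.8]
gripper_width: 0.448
grasp_force: 60.9
```

```bash
python3 - <<'E'
from h import *
s=state(); print(s["gripper_width"],s["grasp_force"],tool()[0])
f=grab_frame("wrist"); g=f.copy()
for p in [[.603,.2195,.02]]: pass
import cv2
cv2.imwrite("pics/w12.png",f[:,:,::-1])
K=cal("top"); 
# rack fit: foot plate and rails silhouettes from earlier clean top frame
E
```

```text
0.4477004238296965 60.87953209877014 [0.60415469 0.21980047 0.02978865]
```

View pics/w12.png

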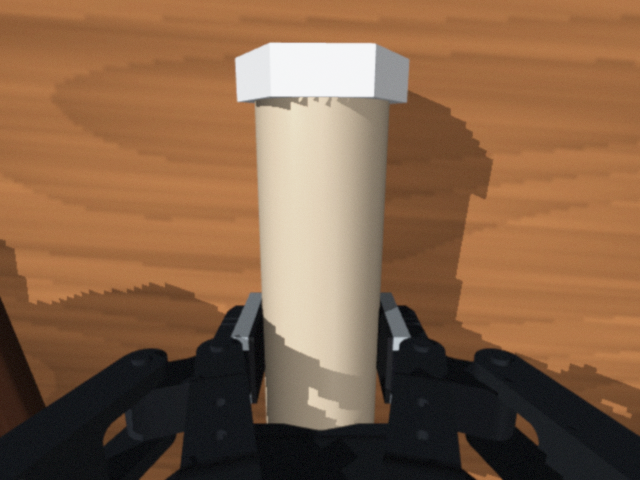

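The roll is gripped at its middle, with its cap at (322,70). I'll lift it, turn it square to the rack and carry it over the tower, working from numbers only from here.

Request:
apply_moves(targets=[{"translation": [0, 0, -0.2], "twist": 0, "hand": 0}, {"translation": [0, 0, -0.4], "twist": 0, "hand": 0}, {"translation": [0, 0, -0.4], "twist": 0, "hand": 0}, {"translation": [0, 0, -0.4], "twist": 0, "hand": 0}, {"translation": [0, 0, -0.4], "twist": 0, "hand": 0}, {"translation": [0, 0, -0.4], "twist": 0, "hand": 0}, {"translation": [0, 0, -0.4], "twist": 0, "hand": 0}, {"translation": [0, 0, 0], "twist": 1, "hand": 0}])

```text
time: 40.2
tool_pos: [0.6049, 0.2201, 0.296]
tool_rot: [0.006, 0.013, 1.0, 0.002]
contact_force: [1.0, -0.6, -1.7]
gripper_width: 0.448
grasp_force: 60.5
```

Request:
apply_moves(targets=[{"translation": [0, 0, 0], "twist": 1, "hand": 0}, {"translation": [0, 0, 0], "twist": 1, "hand": 0}, {"translation": [0, 0, 0], "twist": 1, "hand": 0}, {"translation": [0, 0, 0], "twist": 1, "hand": 0}, {"translation": [0, 0, 0], "twist": 1, "hand": 0}, {"translation": [0, 0, 0], "twist": 1, "hand": 0}, {"translation": [0, 0, 0], "twist": 1, "hand": 0}, {"translation": [0, 0, 0], "twist": 1, "hand": 0}])

```text
time: 41.0
tool_pos: [0.602, 0.2193, 0.2867]
tool_rot: [-0.0, 0.402, 0.916, -0.0]
contact_force: [0.5, -0.7, -1.9]
gripper_width: 0.449
grasp_force: 60.4
```

Request:
apply_moves(targets=[{"translation": [0, 0, 0], "twist": 1, "hand": 0}, {"translation": [0, 0, 0], "twist": 1, "hand": 0}, {"translation": [0, 0, 0], "twist": 1, "hand": 0}, {"translation": [0, 0, 0], "twist": 1, "hand": 0}, {"translation": [0, 0, 0], "twist": 1, "hand": 0}, {"translation": [0, 0, 0], "twist": 1, "hand": 0}, {"translation": [0, 0, 0], "twist": 1, "hand": 0}, {"translation": [0, 0, 0], "twist": 1, "hand": 0}])

```text
time: 41.8
tool_pos: [0.602, 0.2193, 0.2867]
tool_rot: [-0.0, 0.727, 0.687, -0.0]
contact_force: [0.0, 0.6, -0.8]
gripper_width: 0.446
grasp_force: 60.3
```

Request:
apply_moves(targets=[{"translation": [0, 0, 0], "twist": 0.75, "hand": 0}, {"translation": [0, 0, 0], "twist": 0, "hand": 0}])

```text
time: 42.0
tool_pos: [0.6021, 0.2193, 0.2868]
tool_rot: [-0.0, 0.751, 0.661, -0.0]
contact_force: [-0.5, -0.6, -1.6]
gripper_width: 0.448
grasp_force: 60.3
```

```bash
python3 - <<'E'
from h import *
s=state(); print(s["gripper_width"],s["joint_pos"].round(2)); go(.4924,-.38,.2,82.7)
for n in ["top","scene"]:
    grab_frame(n)
    print(n,[(np.round(r["point"],3).tolist(),round(r["score"],2)) for r in recognise(n,"rack_mid")])
E
```

```text
0.447768301049945 [ 0.23  0.07  1.54 -0.    1.53  0.36]
tcp [0.6021 0.2193 0.2868] toolx 82.7 tilt -1.0 | before-turn [-6.083 -0.323  0.87 ] after-turn [-6.083 -0.325  0.87 ] twist sum -0.0
top [([0.548, -0.39, 0.011], 0.72)]
scene [([0.554, -0.387, 0.011], 0.85)]
```

Request:
apply_moves(targets=[{"translation": [-0.3, -0.016, 0], "twist": 0, "hand": 0}, {"translation": [-0.45, -0.024, 0], "twist": 0, "hand": 0}, {"translation": [-0.45, -0.024, 0], "twist": 0, "hand": 0}, {"translation": [-0.45, -0.024, 0], "twist": 0, "hand": 0}, {"translation": [-0.45, -0.024, 0], "twist": 0, "hand": 0}, {"translation": [-0.45, -0.024, 0], "twist": 0, "hand": 0}, {"translation": [-0.45, -0.024, 0], "twist": 0, "hand": 0}, {"translation": [-0.45, -0.024, 0], "twist": 0, "hand": 0}])

```text
time: 43.0
tool_pos: [0.5395, -0.1221, 0.2875]
tool_rot: [0.0, 0.751, 0.661, 0.0]
contact_force: [0.9, 1.0, -1.8]
gripper_width: 0.447
grasp_force: 60.5
```

Request:
apply_moves(targets=[{"translation": [-0.45, -0.024, 0], "twist": 0, "hand": 0}, {"translation": [-0.45, -0.024, 0], "twist": 0, "hand": 0}, {"translation": [-0.45, -0.024, 0], "twist": 0, "hand": 0}, {"translation": [-0.45, -0.024, 0], "twist": 0, "hand": 0}, {"translation": [-0.45, -0.024, 0], "twist": 0, "hand": 0}, {"translation": [-0.38, -0.02, 0], "twist": 0, "hand": 0}, {"translation": [0, 0, 0], "twist": 0, "hand": 0}, {"translation": [0, 0, 0], "twist": 0, "hand": 0}])

```text
time: 43.8
tool_pos: [0.4923, -0.3801, 0.287]
tool_rot: [-0.0, 0.751, 0.66, 0.0]
contact_force: [0.0, 0.8, -1.8]
gripper_width: 0.447
grasp_force: 60.5
```

```bash
python3 - <<'E'
from h import *
c=cal("wrist"); f=grab_frame("wrist"); s=state(); print(s["gripper_width"])
cv2.imwrite("pics/w13.png",f[:,:,::-1])
go(.4924,-.38,.11,82.7)
for q in ["rack_mid","roll_1_c"]:
  for r in regions_of("wrist",q):
    m=r["pixels"]; v,u=np.nonzero(m); print(q,round(r["score"],2),(int(u.min()),int(u.max()),int(v.min()),int(v.max())),rect(m,"wrist",.01,c))
# held roll near cap outer edge: white pixels rows
hsv=cv2.cvtColor(f,cv2.COLOR_RGB2HSV); w=(hsv[...,1]<40)&(hsv[...,2]>170); v,u=np.nonzero(w[:, 240:400]); print("white rows",v.min() if len(v) else None, np.percentile(u+240,[2,98]) if len(u) else None)
E
```

```text
0.4450002688712763
tcp [ 0.4927 -0.3792  0.2871] toolx 82.7 tilt -1.0 | before-turn [-1.000e-02 -1.000e-03  1.771e+00] after-turn [-1.000e-02 -1.000e-03  1.771e+00] twist sum -0.0
rack_mid 0.89 (382, 529, 137, 286) ([0.6206, -0.4102], 149, 138, 81.3)
white rows 43 [273. 372.]
```

```bash
python3 - <<'E'
from h import *
p,R=tool(); c=cal("wrist")
q=plane("wrist",[[321,43]],p[2]+.0142,c)[0]; print("cap edge in tool",(R.T@(q-p)).round(4))
m=None
for r in regions_of("wrist","rack_mid"): m=r["pixels"].astype(np.uint8); break
cs,_=cv2.findContours(m,0,2); k=max(cs,key=cv2.contourArea); a=cv2.approxPolyDP(k,5,True)[:,0]
for z in (.01,): print(np.c_[a,plane("wrist",a,z,c)[:,:2].round(3)])
f=cv2.imread("pics/w13.png"); g=cv2.cvtColor(f,cv2.COLOR_BGR2GRAY)
E
```

```text
cap edge in tool [ 0.088  -0.0003 -0.0142]
[[ 3.89e+02  1.37e+02  5.65e-01 -3.25e-01]
 [ 3.82e+02  2.69e+02  5.47e-01 -4.57e-01]
 [ 4.90e+02  2.77e+02  6.59e-01 -4.80e-01]
 [ 5.08e+02  2.86e+02  6.77e-01 -4.92e-01]
 [ 5.11e+02  2.73e+02  6.80e-01 -4.78e-01]
 [ 5.00e+02  2.61e+02  6.69e-01 -4.63e-01]
 [ 4.69e+02  2.55e+02  6.38e-01 -4.53e-01]
 [ 4.79e+02  1.68e+02  6.50e-01 -3.65e-01]
 [ 5.27e+02  1.71e+02  6.96e-01 -3.74e-01]
 [ 5.29e+02  1.56e+02  6.98e-01 -3.60e-01]
 [ 4.84e+02  1.52e+02  6.55e-01 -3.50e-01]
 [ 4.81e+02  1.39e+02  6.52e-01 -3.38e-01]]
```

```bash
python3 - <<'E'
from h import *
q=plane("wrist",[[528,163],[509.5,279.5]],.105); print(q.round(4)); d=q[0]-q[1]; print(np.hypot(*d[:2]),np.degrees(np.arctan2(d[1],d[0]))-90, q.mean(0))
a=np.radians(-7.5); m=q.mean(0)[:2]-.089*np.array([np.cos(a),np.sin(a)]); print("mid",m)
E
```

```text
[[ 0.6501 -0.3529  0.105 ]
 [ 0.6365 -0.4433  0.105 ]]
0.09138248422013409 -8.573145247369482 [ 0.64332593 -0.39812769  0.105     ]
mid [ 0.55508734 -0.38651086]
```

Request:
apply_moves(targets=[{"translation": [0, 0, 0.3], "twist": 0.15, "hand": 0}, {"translation": [0, 0, 0.4], "twist": 0, "hand": 0}, {"translation": [0, 0, 0.4], "twist": 0, "hand": 0}, {"translation": [0, 0, 0.4], "twist": 0, "hand": 0}, {"translation": [0, 0, 0.25], "twist": 0, "hand": 0}, {"translation": [0, 0, 0.07], "twist": 0, "hand": 0}, {"translation": [0, 0, 0], "twist": 0, "hand": 0}, {"translation": [0, 0, 0], "twist": 0, "hand": 0}])

```text
time: 44.8
tool_pos: [0.4939, -0.38, 0.1076]
tool_rot: [0.002, 0.756, 0.655, 0.0]
contact_force: [-0.9, 0.1, -1.6]
gripper_width: 0.447
grasp_force: 60.6
```

Request:
apply_moves(targets=[{"translation": [0, 0, 0.05], "twist": 0, "hand": 0}, {"translation": [0, 0, 0.04], "twist": 0, "hand": 0}, {"translation": [0, 0, 0], "twist": 0, "hand": 0}, {"translation": [0, 0, 0], "twist": 0, "hand": 0}])

```text
time: 45.2
tool_pos: [0.4927, -0.3795, 0.0964]
tool_rot: [0.0, 0.756, 0.655, 0.0]
contact_force: [-0.1, 0.7, -1.8]
gripper_width: 0.447
grasp_force: 60.6
```

Request:
apply_moves(targets=[{"translation": [0, 0, 0.02], "twist": 0, "hand": 0}, {"translation": [0, 0, 0.02], "twist": 0, "hand": 0}, {"translation": [0, 0, 0], "twist": 0, "hand": 0}, {"translation": [0, 0, 0], "twist": 0, "hand": 0}])

```text
time: 45.6
tool_pos: [0.4929, -0.3798, 0.0936]
tool_rot: [0.0, 0.756, 0.655, -0.0]
contact_force: [-3.2, 1.9, 5.7]
gripper_width: 0.446
grasp_force: 61.4
```

Contact came at the predicted height. I'll release, lift and look.

Request:
apply_moves(targets=[{"translation": [0, 0, 0], "twist": 0, "hand": 0.6}, {"translation": [0, 0, 0], "twist": 0, "hand": 0.75}, {"translation": [0, 0, 0], "twist": 0, "hand": 0.75}, {"translation": [0, 0, 0], "twist": 0, "hand": 0.75}, {"translation": [0, 0, -0.1], "twist": 0, "hand": 0.75}, {"translation": [0, 0, -0.2], "twist": 0, "hand": 0.75}, {"translation": [0, 0, -0.4], "twist": 0, "hand": 0.75}, {"translation": [0, 0, -0.4], "twist": 0, "hand": 1}])

```text
time: 46.4
tool_pos: [0.4923, -0.3791, 0.2033]
tool_rot: [-0.001, 0.756, 0.655, -0.0]
contact_force: [0.4, -0.6, -0.2]
gripper_width: 0.896
grasp_force: 0.0
```

Request:
apply_moves(targets=[{"translation": [0, 0, -0.4], "twist": 0, "hand": 1}, {"translation": [0, 0, -0.4], "twist": 0, "hand": 1}, {"translation": [0.45, 0.02, 0], "twist": 0, "hand": 1}, {"translation": [0.45, 0.02, 0], "twist": 0, "hand": 1}, {"translation": [0.45, 0.02, 0], "twist": 0, "hand": 1}, {"translation": [0.45, 0.02, 0], "twist": 0, "hand": 1}, {"translation": [0, 0, 0], "twist": 0, "hand": 1}, {"translation": [0, 0, 0], "twist": 0, "hand": 1}])

```text
time: 47.2
tool_pos: [0.5266, -0.2017, 0.2832]
tool_rot: [0.001, 0.755, 0.656, 0.0]
contact_force: [0.4, -0.8, -0.6]
gripper_width: 1.0
grasp_force: 0.0
```

```bash
cat > rolls.py <<'E'
from h import *
from scipy.optimize import minimize
def rollfit(n,m,x0,z=.022,caps=True):
    K=cal(n); t=np.linspace(0,2*np.pi,24,endpoint=False); t6=np.linspace(0,2*np.pi,7)[:-1]
    def f(p):
        d=np.array([np.cos(p[2]),np.sin(p[2]),0]); e=np.array([-d[1],d[0],0]); o=np.array([p[0],p[1],z]); im=np.zeros((1920,2560),np.uint8)
        for a,b,r in ((-.078,.078,.02),(-.09,-.078,.024),(.078,.09,.024)):
            q=np.array([o+s*d+r*(np.cos(u)*e+np.sin(u)*np.array([0,0,1])) for s in(a,b) for u in t])
            cv2.fillConvexPoly(im,cv2.convexHull(((proj(n,q,K)+.5)*4).astype(np.int32)),255)
        return np.abs(cv2.resize(im,(640,480),interpolation=cv2.INTER_AREA)/255.-m).sum()/m.sum()
    S=np.array([np.array(x0)+d for d in [(0,0,0),(.02,0,0),(0,.02,0),(0,0,.15)]])
    r=minimize(f,x0,method="Nelder-Mead",options=dict(initial_simplex=S,xatol=3e-4,fatol=1e-4)); return r.x,r.fun
def cmask(n,f,x0,z=.022,col="beige",pad=.13):
    K=cal(n); c=np.array([x0[0],x0[1],z]); u=proj(n,[c],K)[0]; w=np.abs(proj(n,c+[[pad,0,0],[0,pad,0]],K)-u).max()
    h=cv2.cvtColor(f,cv2.COLOR_RGB2HSV).astype(int); m=((h[...,1]<35)&(h[...,2]>120))
    m|=((h[...,0]>130)&(h[...,0]<165)&(h[...,1]>30)&(h[...,2]>70)) if col=="purple" else ((h[...,0]>8)&(h[...,0]<28)&(h[...,1]<88)&(h[...,2]>70))
    W=np.zeros((480,640),bool); W[max(0,int(u[1]-w)):int(u[1]+w),max(0,int(u[0]-w)):int(u[0]+w)]=1
    m=cv2.morphologyEx((m&W).astype(np.uint8),cv2.MORPH_OPEN,np.ones((2,2))); k,l,st,_=cv2.connectedComponentsWithStats(m)
    return l==1+np.argmax(st[1:,4])
E
python3 - <<'E'
from rolls import *
for n in ["top","scene"]:
    f=grab_frame(n); cv2.imwrite(f"pics/{n}14.png",f[:,:,::-1])
    for nm,col,x0,z in [("rack","beige",(.488,-.378,1.43),.084),("purple","purple",(.6125,.369,.1),.022)]:
        m=cmask(n,f,x0,z,col); p,e=rollfit(n,m.astype(float),x0,z); print(n,nm,int(m.sum()),p.round(4),np.degrees(p[2]).round(1),round(e,3))
    for q in ["roll_1_c","rack_mid"]: print(q,[(np.round(r["point"],3).tolist(),round(r["score"],2)) for r in recognise(n,q)])
print(tool()[0])
E
```

```text
top rack 717 [ 0.4712 -0.3864  1.4179] 81.2 0.448
top purple 787 [0.6074 0.3722 0.1072] 6.1 0.155
roll_1_c []
rack_mid [([0.547, -0.418, 0.012], 0.84)]
scene rack 1238 [ 0.48   -0.3789  1.4188] 81.3 0.048
scene purple 756 [0.6108 0.3725 0.1088] 6.2 0.138
roll_1_c []
rack_mid [([0.566, -0.389, 0.012], 0.65)]
[ 0.52606254 -0.2035823   0.28226801]
```

The first roll lies across the rails against the low stop: (0.480, -0.379), yaw 81.3°, fit error 5 %. The purple roll has not moved, so I'll fetch it.

Request:
apply_moves(targets=[{"translation": [0, 0, -0.2], "twist": 0, "hand": 1}, {"translation": [0.45, 0, 0], "twist": 0, "hand": 1}, {"translation": [0.45, 0, 0], "twist": 0, "hand": 1}, {"translation": [0.45, 0, 0], "twist": 0, "hand": 1}, {"translation": [0.45, 0, 0], "twist": 0, "hand": 1}, {"translation": [0.45, 0, 0], "twist": 0, "hand": 1}, {"translation": [0.45, 0, 0], "twist": 0, "hand": 1}, {"translation": [0.45, 0, 0], "twist": 0, "hand": 1}])

```text
time: 48.3
tool_pos: [0.5715, 0.1104, 0.3024]
tool_rot: [0.0, 0.756, 0.654, 0.0]
contact_force: [0.3, 0.3, -0.6]
gripper_width: 1.001
grasp_force: 0.0
```

Request:
apply_moves(targets=[{"translation": [0.45, 0, 0], "twist": 0, "hand": 1}, {"translation": [0.45, 0, 0], "twist": 0, "hand": 1}, {"translation": [0.45, 0, 0], "twist": 0, "hand": 1}, {"translation": [0.45, 0, 0], "twist": 0, "hand": 1}, {"translation": [0.45, 0, 0], "twist": 0, "hand": 1}, {"translation": [0.42, 0, 0], "twist": 0, "hand": 1}, {"translation": [0, 0, 0], "twist": -1, "hand": 1}, {"translation": [0, 0, 0], "twist": -1, "hand": 1}])

```text
time: 49.1
tool_pos: [0.6096, 0.3744, 0.3012]
tool_rot: [-0.0, 0.685, 0.729, -0.001]
contact_force: [0.2, -0.1, -0.2]
gripper_width: 1.003
grasp_force: 0.0
```

Request:
apply_moves(targets=[{"translation": [0, 0, 0], "twist": -1, "hand": 1}, {"translation": [0, 0, 0], "twist": -1, "hand": 1}, {"translation": [0, 0, 0], "twist": -1, "hand": 1}, {"translation": [0, 0, 0], "twist": -1, "hand": 1}, {"translation": [0, 0, 0], "twist": -1, "hand": 1}, {"translation": [0, 0, 0], "twist": -1, "hand": 1}, {"translation": [0, 0, 0], "twist": -1, "hand": 1}, {"translation": [0, 0, 0], "twist": -1, "hand": 1}])

```text
time: 49.9
tool_pos: [0.6099, 0.3728, 0.3019]
tool_rot: [-0.0, 0.348, 0.937, -0.0]
contact_force: [0.1, 0.0, -0.0]
gripper_width: 1.0
grasp_force: 0.0
```

Request:
apply_moves(targets=[{"translation": [0, 0, 0], "twist": -1, "hand": 1}, {"translation": [0, 0, 0], "twist": -1, "hand": 1}, {"translation": [0, 0, 0], "twist": -1, "hand": 1}, {"translation": [0, 0, 0], "twist": -1, "hand": 1}, {"translation": [0, 0, 0], "twist": -1, "hand": 1}, {"translation": [0, 0, 0], "twist": -1, "hand": 1}, {"translation": [0, 0, 0.2], "twist": -1, "hand": 1}, {"translation": [0, 0, 0.2], "twist": -1, "hand": 1}])

```text
time: 50.7
tool_pos: [0.6104, 0.373, 0.2627]
tool_rot: [0.001, -0.044, 0.999, 0.0]
contact_force: [-0.8, 0.3, 0.1]
gripper_width: 0.995
grasp_force: 0.0
```

Request:
apply_moves(targets=[{"translation": [0, 0, 0], "twist": -0.25, "hand": 1}, {"translation": [0, 0, 0], "twist": 0, "hand": 1}, {"translation": [0, 0, 0], "twist": 0, "hand": 1}, {"translation": [0, 0, 0], "twist": 0, "hand": 1}])

```text
time: 51.1
tool_pos: [0.6099, 0.3737, 0.2641]
tool_rot: [0.001, -0.055, 0.998, 0.0]
contact_force: [0.5, -0.0, 0.4]
gripper_width: 0.996
grasp_force: 0.0
```

```bash
python3 - <<'E'
from rolls import *
n="wrist"; f=grab_frame(n); cv2.imwrite("pics/w15.png",f[:,:,::-1])
x0=(.609,.3725,.108); m=cmask(n,f,x0,.022,"purple"); p,e=rollfit(n,m.astype(float),x0); print(int(m.sum()),p.round(4),np.degrees(p[2]).round(1),round(e,3))
go(p[0],p[1],.028,180+np.degrees(p[2]))
E
```

```text
9303 [0.6066 0.3762 0.1056] 6.1 0.041
tcp [0.6098 0.3738 0.2639] toolx -173.7 tilt -1.0 | before-turn [0.034 0.026 2.359] after-turn [0.034 0.026 2.359] twist sum 0.05
```

Request:
apply_moves(targets=[{"translation": [0.034, 0.026, 0.2], "twist": 0.05, "hand": 1}, {"translation": [0, 0, 0.4], "twist": 0, "hand": 1}, {"translation": [0, 0, 0.4], "twist": 0, "hand": 1}, {"translation": [0, 0, 0.4], "twist": 0, "hand": 1}, {"translation": [0, 0, 0.4], "twist": 0, "hand": 1}, {"translation": [0, 0, 0.35], "twist": 0, "hand": 1}, {"translation": [0, 0, 0.2], "twist": 0, "hand": 1}, {"translation": [0, 0, 0], "twist": 0, "hand": 1}])

```text
time: 51.95
tool_pos: [0.6035, 0.3748, 0.0237]
tool_rot: [-0.003, -0.053, 0.999, -0.001]
contact_force: [-0.6, -0.5, 0.6]
gripper_width: 1.002
grasp_force: 0.0
```

Request:
apply_moves(targets=[{"translation": [0, 0, 0], "twist": 0, "hand": 0}, {"translation": [0, 0, 0], "twist": 0, "hand": 0}, {"translation": [0, 0, 0], "twist": 0, "hand": 0}, {"translation": [0, 0, 0], "twist": 0, "hand": 0}, {"translation": [0, 0, 0], "twist": 0, "hand": 0}, {"translation": [0, 0, 0], "twist": 0, "hand": 0}])

```text
time: 52.55
tool_pos: [0.6074, 0.3766, 0.0305]
tool_rot: [0.002, -0.053, 0.999, 0.001]
contact_force: [-0.3, -0.2, 6.4]
gripper_width: 0.445
grasp_force: 60.9
```

```bash
python3 - <<'E'
from h import *
s=state(); p,R=tool(); print(s["gripper_width"],s["grasp_force"],p)
f=grab_frame("wrist"); h=cv2.cvtColor(f,cv2.COLOR_RGB2HSV); w=(h[...,1]<40)&(h[...,2]>170); v,u=np.nonzero(w[:200,260:380]); r=v.min(); print(r)
q=plane("wrist",[[320,r]],.044)[0]; print((R.T@(q-p)).round(4))
E
```

```text
0.44536866949109416 60.947245359420776 [0.60741433 0.37664793 0.03047903]
31
[ 0.091   0.0002 -0.0139]
```

Request:
apply_moves(targets=[{"translation": [0, 0, -0.2], "twist": 0, "hand": 0}, {"translation": [0, 0, -0.4], "twist": 0, "hand": 0}, {"translation": [0, 0, -0.4], "twist": 0, "hand": 0}, {"translation": [0, 0, -0.4], "twist": 0, "hand": 0}, {"translation": [0, 0, -0.4], "twist": 0, "hand": 0}, {"translation": [0, 0, -0.45], "twist": 0, "hand": 0}, {"translation": [0, 0, -0.45], "twist": 0, "hand": 0}, {"translation": [0, 0, 0], "twist": 1, "hand": 0}])

```text
time: 53.4
tool_pos: [0.6078, 0.377, 0.3094]
tool_rot: [0.007, -0.002, 1.0, 0.004]
contact_force: [0.1, -0.5, 0.5]
gripper_width: 0.451
grasp_force: 60.7
```

Request:
apply_moves(targets=[{"translation": [0, 0, 0], "twist": 1, "hand": 0}, {"translation": [0, 0, 0], "twist": 1, "hand": 0}, {"translation": [0, 0, 0], "twist": 1, "hand": 0}, {"translation": [0, 0, 0], "twist": 1, "hand": 0}, {"translation": [0, 0, 0], "twist": 1, "hand": 0}, {"translation": [0, 0, 0], "twist": 1, "hand": 0}, {"translation": [0, 0, 0], "twist": 1, "hand": 0}, {"translation": [0, 0, 0], "twist": 1, "hand": 0}])

```text
time: 54.2
tool_pos: [0.605, 0.3756, 0.2982]
tool_rot: [-0.0, 0.388, 0.921, -0.0]
contact_force: [-0.4, -0.3, -1.6]
gripper_width: 0.45
grasp_force: 60.8
```

Request:
apply_moves(targets=[{"translation": [0, 0, 0], "twist": 1, "hand": 0}, {"translation": [0, 0, 0], "twist": 1, "hand": 0}, {"translation": [0, 0, 0], "twist": 1, "hand": 0}, {"translation": [0, 0, 0], "twist": 1, "hand": 0}, {"translation": [0, 0, 0], "twist": 1, "hand": 0}, {"translation": [0, 0, 0], "twist": 1, "hand": 0}, {"translation": [0, 0, 0], "twist": 1, "hand": 0}, {"translation": [0, 0, 0], "twist": 1, "hand": 0}])

```text
time: 55.0
tool_pos: [0.6051, 0.3756, 0.2982]
tool_rot: [-0.0, 0.717, 0.697, -0.0]
contact_force: [-0.1, -0.1, -1.3]
gripper_width: 0.445
grasp_force: 60.8
```

Request:
apply_moves(targets=[{"translation": [0, 0, 0], "twist": 1, "hand": 0}, {"translation": [0, 0, 0], "twist": 0.2, "hand": 0}, {"translation": [0, 0, 0], "twist": 0, "hand": 0}, {"translation": [0, 0, 0], "twist": 0, "hand": 0}])

```text
time: 55.4
tool_pos: [0.6054, 0.3757, 0.2976]
tool_rot: [-0.0, 0.755, 0.655, 0.0]
contact_force: [0.6, -0.1, -1.1]
gripper_width: 0.446
grasp_force: 60.8
```

```bash
python3 - <<'E'
from h import *
s=state(); print(s["gripper_width"],s["grasp_force"])
a=np.radians(-8.2); m=np.array([.5515,-.387])+(-.003)*np.array([np.cos(a),np.sin(a)]); print(m); go(m[0],m[1],.12,81.7)
E
```

```text
0.44608911749495506 60.764479637145996
[ 0.54853067 -0.38657211]
tcp [0.6054 0.3757 0.2976] toolx 81.9 tilt -1.0 | before-turn [-7.627  0.514  1.776] after-turn [-7.625  0.538  1.776] twist sum 0.03
```

Request:
apply_moves(targets=[{"translation": [-0.3, 0.021, -0.05], "twist": 0, "hand": 0}, {"translation": [-0.45, 0.031, -0.05], "twist": 0, "hand": 0}, {"translation": [-0.45, 0.031, 0], "twist": 0, "hand": 0}, {"translation": [-0.45, 0.031, 0], "twist": 0, "hand": 0}, {"translation": [-0.45, 0.031, 0], "twist": 0, "hand": 0}, {"translation": [-0.45, 0.031, 0], "twist": 0, "hand": 0}, {"translation": [-0.45, 0.031, 0], "twist": 0, "hand": 0}, {"translation": [-0.45, 0.031, 0], "twist": 0, "hand": 0}])

```text
time: 56.2
tool_pos: [0.5794, 0.0292, 0.3077]
tool_rot: [0.0, 0.755, 0.655, 0.0]
contact_force: [0.4, 0.5, -2.4]
gripper_width: 0.445
grasp_force: 60.7
```

Request:
apply_moves(targets=[{"translation": [-0.45, 0.031, 0], "twist": 0, "hand": 0}, {"translation": [-0.45, 0.031, 0], "twist": 0, "hand": 0}, {"translation": [-0.45, 0.031, 0], "twist": 0, "hand": 0}, {"translation": [-0.45, 0.031, 0], "twist": 0, "hand": 0}, {"translation": [-0.45, 0.031, 0], "twist": 0, "hand": 0}, {"translation": [-0.45, 0.031, 0], "twist": 0, "hand": 0}, {"translation": [-0.45, 0.031, 0], "twist": 0, "hand": 0}, {"translation": [-0.45, 0.031, 0], "twist": 0, "hand": 0}])

```text
time: 57.0
tool_pos: [0.5527, -0.3307, 0.3076]
tool_rot: [0.0, 0.756, 0.655, 0.0]
contact_force: [0.7, -0.8, -0.8]
gripper_width: 0.447
grasp_force: 60.7
```

Request:
apply_moves(targets=[{"translation": [-0.45, 0.031, 0], "twist": 0, "hand": 0}, {"translation": [-0.12, 0.02, 0.2], "twist": 0, "hand": 0}, {"translation": [0, 0, 0.4], "twist": 0, "hand": 0}, {"translation": [0, 0, 0.4], "twist": 0, "hand": 0}, {"translation": [0, 0, 0.4], "twist": 0, "hand": 0}, {"translation": [0, 0, 0.3], "twist": 0, "hand": 0}, {"translation": [0, 0, 0], "twist": 0, "hand": 0}, {"translation": [0, 0, 0], "twist": 0, "hand": 0}])

```text
time: 57.8
tool_pos: [0.5501, -0.3861, 0.1376]
tool_rot: [-0.0, 0.756, 0.655, -0.0]
contact_force: [0.6, -0.5, -0.7]
gripper_width: 0.447
grasp_force: 60.7
```

```bash
python3 - <<'E'
from h import *
go(.5485,-.3866,.103,81.7); print(state()["gripper_width"])
E
```

```text
tcp [ 0.5501 -0.3861  0.1376] toolx 81.8 tilt -1.0 | before-turn [-0.007 -0.015  0.346] after-turn [-0.008 -0.015  0.346] twist sum 0.02
0.44735513479807026
```

Request:
apply_moves(targets=[{"translation": [0, 0, 0.2], "twist": 0, "hand": 0}, {"translation": [0, 0, 0.1], "twist": 0, "hand": 0}, {"translation": [0, 0, 0.02], "twist": 0, "hand": 0}, {"translation": [0, 0, 0.02], "twist": 0, "hand": 0}, {"translation": [0, 0, 0], "twist": 0, "hand": 0}, {"translation": [0, 0, 0], "twist": 0, "hand": 0}])

```text
time: 58.4
tool_pos: [0.5507, -0.3865, 0.1046]
tool_rot: [0.001, 0.756, 0.655, 0.0]
contact_force: [0.5, -0.9, 1.1]
gripper_width: 0.448
grasp_force: 61.0
```

Request:
apply_moves(targets=[{"translation": [0, 0, 0.01], "twist": 0, "hand": 0}, {"translation": [0, 0, 0], "twist": 0, "hand": 0}, {"translation": [0, 0, 0], "twist": 0, "hand": 0.55}, {"translation": [0, 0, 0], "twist": 0, "hand": 0.6}, {"translation": [0, 0, 0], "twist": 0, "hand": 0.62}, {"translation": [0, 0, 0], "twist": 0, "hand": 0.62}, {"translation": [0, 0, -0.1], "twist": 0, "hand": 0.62}, {"translation": [0, 0, -0.15], "twist": 0, "hand": 0.62}])

```text
time: 59.2
tool_pos: [0.5496, -0.3856, 0.1269]
tool_rot: [-0.001, 0.756, 0.655, -0.0]
contact_force: [0.3, -0.2, 0.5]
gripper_width: 0.623
grasp_force: 0.0
```

Request:
apply_moves(targets=[{"translation": [0, 0, -0.2], "twist": 0, "hand": 0.62}, {"translation": [0, 0, -0.4], "twist": 0, "hand": 0.62}, {"translation": [0, 0, -0.4], "twist": 0, "hand": 0.62}, {"translation": [0, 0, -0.4], "twist": 0, "hand": 1}, {"translation": [0.45, 0, 0], "twist": 0, "hand": 1}, {"translation": [0.45, 0, 0], "twist": 0, "hand": 1}, {"translation": [0.45, 0, 0], "twist": 0, "hand": 1}, {"translation": [0.45, 0, 0], "twist": 0, "hand": 1}])

```text
time: 60.0
tool_pos: [0.5761, -0.2065, 0.2695]
tool_rot: [0.001, 0.756, 0.655, 0.001]
contact_force: [0.5, -0.3, -1.0]
gripper_width: 0.996
grasp_force: 0.0
```

Request:
apply_moves(targets=[{"translation": [0, -0.4, 0], "twist": 0, "hand": 1}, {"translation": [0, -0.4, 0], "twist": 0, "hand": 1}, {"translation": [0, -0.4, 0], "twist": 0, "hand": 1}, {"translation": [0, 0, 0], "twist": 0, "hand": 1}, {"translation": [0, 0, 0], "twist": 0, "hand": 1}])

```text
time: 60.5
tool_pos: [0.457, -0.1909, 0.2692]
tool_rot: [0.002, 0.756, 0.655, 0.001]
contact_force: [-0.4, -1.3, 1.2]
gripper_width: 1.001
grasp_force: 0.0
```

```bash
python3 - <<'E'
from rolls import *
from fit import fit,bx
for n in ["scene","top"]:
    f=grab_frame(n); cv2.imwrite(f"pics/{n}16.png",f[:,:,::-1])
    h=cv2.cvtColor(f,cv2.COLOR_RGB2HSV)
    for nm,col,x0,z in [("rack1","beige",(.480,-.379,1.42),.084),("rack2","purple",(.523,-.383,1.43),.092)]:
        m=cmask(n,f,x0,z,col); v,u=np.nonzero(m); p,e=rollfit(n,m.astype(float),x0,z); print(n,nm,int(m.sum()),p.round(4),np.degrees(p[2]).round(1),round(e,3))
    pm=(h[...,0]>130)&(h[...,0]<165)&(h[...,1]>30)&(h[...,2]>70); x=proj(n,[[.523,-.383,.11]])[0]; w=np.zeros_like(pm); w[int(x[1])-45:int(x[1])+45,int(x[0])-45:int(x[0])+45]=1
    print("purple body only",(pm&w).sum(),rect((pm&w),n,.10))
for q,d,x0 in [("dispenser_c",bx(.1,.036,.045,.006),[.399,.42,1.8]),("box_d_c",bx(.094,.026,.04,.196),[.653,.0665,.24]),("box_c_c",bx(.124,.04,.04,.156),[.653,.0665,.24])]:
    try: p,e=fit(q,d,np.array(x0)); print(q,p.round(3),round(e,3))
    except Exception as E_: print(q,"none")
for n in ["scene","top"]:
    grab_frame(n)
    for q in ["pen_cup","tape_ring","ribbon_reel","glue","mug","spray","notepad"]: print(n,q,[np.round(r["point"],3).tolist() for r in recognise(n,q)[:1]])
E
```

```text
scene rack1 1328 [ 0.4799 -0.3793  1.4219] 81.5 0.113
scene rack2 1295 [ 0.5269 -0.3821  1.4189] 81.3 0.158
purple body only 998 ([0.5266, -0.3813], 155, 40, 81.3)
top rack1 523 [ 0.4713 -0.3841  1.4043] 80.5 0.974
top rack2 404 [ 0.5169 -0.3974  1.4668] 84.0 1.57
purple body only 338 ([0.515, -0.4258], 73, 37, 80.3)
top 464
scene 417
dispenser_c [0.401 0.427 1.833] 0.186
top 421
box_d_c [0.655 0.066 0.242] 0.062
top 224
scene 607
box_c_c [0.654 0.065 0.236] 1.65
scene pen_cup [[0.275, -0.355, 0.06]]
scene tape_ring [[0.381, -0.306, 0.026]]
scene ribbon_reel [[0.752, 0.162, 0.029]]
scene glue [[0.741, 0.312, 0.073]]
scene mug [[0.332, -0.439, 0.048]]
scene spray [[0.498, 0.552, 0.103]]
scene notepad [[0.793, 0.033, 0.009]]
top pen_cup [[0.287, -0.369, 0.047]]
top tape_ring [[0.725, 0.32, 0.082]]
top ribbon_reel [[0.743, 0.166, 0.031]]
top glue [[0.725, 0.32, 0.081]]
top mug [[0.336, -0.452, 0.039]]
top spray [[0.484, 0.563, 0.139]]
top notepad [[0.798, 0.028, 0.011]]
```

Both rolls are on the rack, the tower and dispenser check out, and the bystanders are unmoved. I'll hand it in.

```bash
python3 -c "
from plant import *
print(job_done())"
```

```text
the job is handed in; nothing more can be done
None
```

The job is handed in at about 61 s, result not reported back: by my last camera checks the dispenser is in the tray, boxes A–D are stacked centred on the plinth, both rolls (purple and beige) lie across the rack and the bystanders are where they were, but I viewed 15 pictures, one over the limit of 14.

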